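Put the sharpening stone away in its wooden case

ROBOT

A 7-joint arm with a two-finger parallel gripper is mounted at the origin on the work surface. World frame = base frame: x ahead of the robot, y to its left, z up, the work surface at z = 0. Lengths are in m, angles in rad, forces in N, time in s.
With the tool pointing down it reaches from about 0.425 to 0.925 m from the base axis. Payload 6.8 kg.
Tool frame: the origin (TCP) lies midway between the tips of the shut fingers; the grasp point (between the pads) lies 19 mm behind it (r.grip_depth is the distance from the TCP to the grasp point, in m); z points along the fingers, y is the line along which they close (so a half turn about z gives the same grasp; the last joint's range is limited). The gripper opens to 85 mm and grips with 20 to 120 N. Pads are 22 mm wide; open, the fingers measure 114 mm over their backs; the gripper's body (76 mm by 85 mm) begins 54 mm behind the grasp point. The pads swing forward as they close: fully open they stand 13 mm farther back than shut.
Start: joints at [1.15, 0.477, 0.022, 1.555, -0.011, 1.109, -0.083], TCP at [0.208, -0.642, 0.193] pointing down, gripper open.
Joint ranges: [-2.96, 2.96], [-0.34, 2.1], [-1.41, 1.46], [0.24, 2.44], [-1.37, 4.51], [0.17, 1.92], [-2.96, 2.96]. Speed limits (rad/s): [2.39, 2.39, 3.14, 3.14, 3.14, 3.14, 3.14].

INTERFACE

Orientations are given as a rotation vector (axis times angle).
In Python, from bench import telemetry, grab_frame, calibration, order, silhouettes, r gives the robot as it stands.
- The arm moves only by the tool apply_moves, never from a script. Its argument "moves" is a list of rows, each a list of 7 numbers: the turn, a rotation vector about the tool's x, y, z scaled (see below), then the shift along the tool's x, y, z scaled (see below), then the opening, from -1 (shut) to 1 (fully open). A call has exactly 8 rows; each row shifts and turns the commanded pose from where the row before left it, along the tool's axes as they then stand; what a row does not reach is not made up. The controller multiplies each number of a shift by 1000 mm and each number of a turn by 6 degrees. A row lasts 1/12 s, in which the tool goes at most 41.7 mm and 7.16 degrees, less where a joint would pass 70% of its speed; a pose out of reach is approached as far as the arm can. A call with a number of a shift or a turn outside -1 to 1 is refused whole. A call with a gripper value outside its range is refused whole. The fingers move at their own pace and stop on an object; "grip_force" is the grip in N (left out, the last holds). Time passes only in rows, so rows that do not move let the fingers close, or fill a call up. It gives the time, the measured TCP pose, the force, the opening and the grip force at its end, in the units of the state.
- telemetry.get_obs(): the state, without advancing time (a new reading comes with each control period).
- grab_frame(name): name is "scene" or "top"; returns the picture (384x512x3 uint8, blue, green, red); there is no depth.
- calibration(name): a dict with "fx", "fy", "cx", "cy" (pixels), "world_from_camera" (4x4, takes a point from camera to world coordinates). Camera axes: x right, y down, z forward; pixel columns grow to the right and rows downward; lengths in m; the calibration is good to about 2 mm. A picture is of the moment at which its call begins. calibration takes no time and is no camera call.
- order.hand_in(): hands the job in; it is judged then, once.
Trained networks look in the newest picture that a camera, given by its name, has taken for a name from the list of things; names that differ only in an ending like _2 or _b are one class to them, and where a whole thing is asked for, a point or a joint stands for the part that bears it (a point fixed in the world has none). Each returns a list of dicts, best first, with "p" (0 to 1); they miss things now and then, are a little off and sometimes report something else, mostly with a low value. They report only what shows in the picture. A call takes as long as a camera call.
- silhouettes(thing, camera): "mask" (384x512 bool, what is visible of it) and "extent" ([centre column, centre row, width, height] in pixels, round what is visible of it).
The state is a dict: "clock": time; "joints": joint angles; "qvel": joint speeds; "tau": joint torques, N m; "tcp_pos": TCP position; "orientation": TCP orientation; "contact_force": force on the tool from outside, world axes, zero at the start; "moment": the same for the moment, N m; "grip_width": finger opening in m; "gripper_force": force on a finger pad.
Only numpy, scipy, OpenCV 4.12 (cv2) and the standard library are available. Lean on these libraries where they do the work, as an engineer would, in place of code of your own. Each camera call takes 0.05 s, during which the arm holds its last target. There are 200 camera calls.

TASK

One of the two grey sharpening stones belongs in the wooden case: slide the one that fits lengthwise through the case's open end until it is fully home against the far end. Then swing the wooden keeper bar shut across the opening, as far as it goes, so that the stone cannot slide out. Leave the larger stone and everything else on the bench where they are.

Things in the scene. Friction and masses are not known exactly. Their poses are not given: they have to be found in the camera images.
- stone: The smaller grey sharpening stone, a plain slab 120 long (its x) x 40 wide (y) x 24 thick (z) mm, about 0.26 kg, lying flat on the bench. Origin: centre of its underside. It is the same either end first and either face up.
- stone_mid (a point): The middle of the smaller stone, 12 mm above its underside.
- big_stone: The larger grey stone, a plain slab 120 (x) x 54 (y) x 30 (z) mm, lying flat; too wide and too thick for the case. Origin: centre of its underside.
- case: Wooden case fixed to the bench, place and yaw vary. Its x points into the sleeve, z up; origin on the bench under its centre line, 60 mm before the mouth. Base board 10 mm thick: x -10 to 190, y -55 to 55 mm. Sleeve on it: x 60 to 190, outside 71 wide, roof top at z 44.5 with a 20 mm slot along the middle. The right stone when home has its middle at x 116, y 0, z 22 mm.
- case_mouth (a point): Centre of the lower edge of the sleeve's open end (mouth, rounded edges, faces the case's -x), on the board's top: case x 60, y 0, z 10 mm. Inside the sleeve is 43 mm wide (y -21.5 to 21.5), 26.5 mm high (z 10 to 36.5) and 116 mm deep to its end wall (x 176): the right stone when home stands out by 4 mm.
- keeper_pivot (a point): Pivot of the keeper on the base board's top, upright axis, at x = 48, y = 46, z = 10 mm in the case's frame.
- keeper_peg (a point): Centre of the top of the keeper's upright round peg: the peg is 14 mm in diameter, 50 mm tall (z = 28 to 78 mm above the bench), 68 mm from the pivot. Grasp it or push it from above; it travels on a circle about the pivot.
- keeper (a joint): Angle of the keeper bar (80 long, 12 wide, 12 to 28 mm above the bench), rad, 0 to 3; it stays where left. 0 = shut on its stop: it lies from the pivot along the case's -y across the mouth, 2 mm clear of a stone that is home. It opens clockwise seen from above: 1.57 along the case's -x, 3 nearly along +y; in case axes it points along (-sin q, -cos q).
- gouge: Carving gouge with a wooden handle, about 195 mm long, lying on the bench to the right; origin on the bench near its middle. To be left alone.
- mug: White mug, 76 mm across, 85 mm high, standing beside the work; origin: centre of its underside. To be left alone.
- oil_tin: Steel oil tin, 64 mm across, 110 mm high, standing beside the work; origin: centre of its underside. To be left alone.
- offcut: Wooden offcut 140 x 70 x 35 mm lying on the bench to the left; origin: centre of its underside. To be left alone.

How it is judged:
On the way:
1. the smaller stone is in the sleeve by more than 30 mm with the keeper open (x of stone_mid in the frame of case between 0.032 and 0.2 m and y of stone_mid in the frame of case between -0.006 and 0.006 m and z of stone_mid in the frame of case between 0.016 and 0.03 m and value of joint keeper above 0.3 rad), for 0.1 s.
At the end, for the whole second after the job is handed in: The smaller stone lies in the sleeve, fully home: its middle within 5 mm of the home place along the sleeve and 4 mm across, aligned with the sleeve within 0.06 rad; the keeper is shut to within 0.12 rad; both at rest (x of stone_mid in the frame of case between 0.111 and 0.121 m and y of stone_mid in the frame of case between -0.004 and 0.004 m and z of stone_mid in the frame of case between 0.018 and 0.028 m and angle between the x axis of stone and the x axis of case, either way round below 0.06 rad and value of joint keeper below 0.12 rad and linear speed of stone below 0.01 m/s and velocity of joint keeper between -0.05 and 0.05 rad/s); the robot touches nothing.
It fails at once if the larger stone is moved by more than 30 mm (distance of big_stone from where it was at the start of the episode above 0.03 m).
It fails at once if the gouge is moved by more than 30 mm (distance of gouge from where it was at the start of the episode above 0.03 m).
It fails at once if the mug is moved by more than 30 mm (distance of mug from where it was at the start of the episode above 0.03 m).
It fails at once if the oil tin is moved by more than 30 mm (distance of oil_tin from where it was at the start of the episode above 0.03 m).
It fails at once if the wood offcut is moved by more than 30 mm (distance of offcut from where it was at the start of the episode above 0.03 m).
It also fails if it takes over 72 s, if anything falls off the work surface, if the arm or the gripper's body presses on something with over 40 N, if the wrist force passes 120 N, or if a joint passes its speed limit or range.

## Working session

There is one attempt and no reset: what is moved stays moved. The work goes in short steps, Python scripts to look and compute and a tool call to move; the robot and the scene stay as the last step left them, time stands still between calls to the robot, and variables do not carry over. Pictures are saved under pics/ and viewed, at most 10 in all, crops included, and the job is handed in when it is done.

Besides the shell and the picture viewer there is one more tool, called after "Emit:" in YAML: its name, and indented under it one key for each argument. apply_moves: Moves the arm, as the interface text tells. Its arguments: {"type":"object","properties":{"moves":{"type":"array"},"grip_force":{"type":"number"}},"required":["moves"]}

```bash
ls; mkdir -p pics; python3 - <<'E'
from bench import telemetry, grab_frame, calibration, silhouettes, r
import cv2, numpy as np, pickle
o=telemetry.get_obs(); print(o['clock'],o['tcp_pos'],o['orientation'],o['grip_width'])
D={}
for c in("scene","top"):
    im=grab_frame(c); cv2.imwrite(f"pics/{c}0.png",im); k=calibration(c); D[c]=k
    print(c,k['fx'],k['cx'],k['cy'],np.round(k['world_from_camera'],3).tolist())
    for t in("stone","big_stone","case","keeper","keeper_peg","mug","oil_tin","gouge","offcut"):
        s=silhouettes(t,c); D[c,t]=s
        print(c,t,[(round(d['p'],2),np.round(d['extent']).tolist(),int(d['mask'].sum())) for d in s[:3]])
pickle.dump(D,open("d0.pkl","wb"))
E
```

```text
pics
0.0 [ 0.20750432 -0.6416176   0.19182909] [-3.10149435e+00 -4.89154949e-01  6.29172741e-04] 0.08540594360101311
scene 374.6211714266196 259.7828001073267 191.18984205418252 [[0.88, 0.33, -0.341, 0.957], [0.474, -0.614, 0.631, -0.821], [-0.001, -0.717, -0.697, 1.024], [0.0, 0.0, 0.0, 1.0]]
scene stone [(0.53, [286.0, 169.0, 32.0, 9.0], 301)]
scene big_stone [(0.63, [264.0, 221.0, 38.0, 34.0], 589)]
scene case [(0.85, [257.0, 268.0, 65.0, 70.0], 2096)]
scene keeper []
scene keeper_peg [(0.64, [248.0, 249.0, 3.0, 32.0], 141)]
scene mug [(0.7, [337.0, 148.0, 22.0, 30.0], 448)]
scene oil_tin [(0.75, [203.0, 337.0, 24.0, 39.0], 832), (0.39, [337.0, 149.0, 21.0, 27.0], 410)]
scene gouge [(0.59, [148.0, 298.0, 61.0, 19.0], 434)]
scene offcut [(0.66, [290.0, 132.0, 33.0, 18.0], 446), (0.5, [286.0, 171.0, 33.0, 12.0], 312)]
top 394.2370041935439 265.17207479477514 193.0415511551621 [[-0.011, -0.998, 0.063, 0.421], [-1.0, 0.011, 0.007, -0.001], [-0.008, -0.063, -0.998, 1.528], [0.0, 0.0, 0.0, 1.0]]
top stone [(0.81, [199.0, 199.0, 18.0, 31.0], 302)]
top big_stone [(0.83, [275.0, 186.0, 18.0, 33.0], 433), (0.17, [138.0, 164.0, 30.0, 20.0], 453)]
top case [(0.95, [327.0, 164.0, 42.0, 55.0], 1558)]
top keeper []
top keeper_peg [(0.45, [312.0, 179.0, 18.0, 18.0], 73)]
top mug [(0.78, [137.0, 162.0, 30.0, 20.0], 528)]
top oil_tin [(0.95, [401.0, 168.0, 24.0, 18.0], 361)]
top gouge [(0.7, [274.0, 188.0, 18.0, 33.0], 414), (0.65, [390.0, 231.0, 19.0, 50.0], 239), (0.4, [327.0, 162.0, 36.0, 58.0], 1500)]
top offcut [(0.83, [133.0, 228.0, 26.0, 38.0], 785), (0.62, [325.0, 160.0, 40.0, 55.0], 1503)]
```

```bash
python3 -c "
import cv2,numpy as np
a=cv2.imread('pics/scene0.png');b=cv2.imread('pics/top0.png')
cv2.imwrite('pics/top0x.png',cv2.resize(b,(800,600),interpolation=cv2.INTER_CUBIC));cv2.imwrite('pics/scene0x.png',cv2.resize(a,(800,600),interpolation=cv2.INTER_CUBIC))"
```

```text
(no output)
```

View pics/top0x.png

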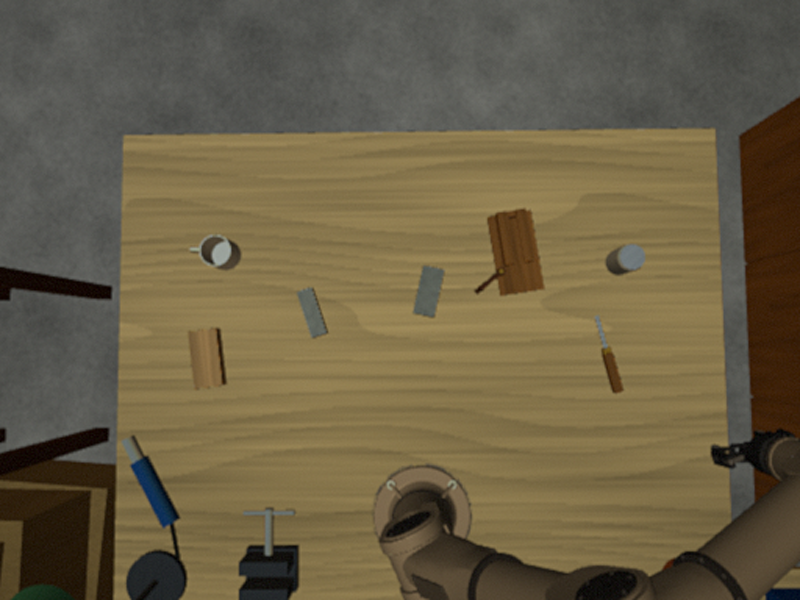

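View pics/scene0x.png

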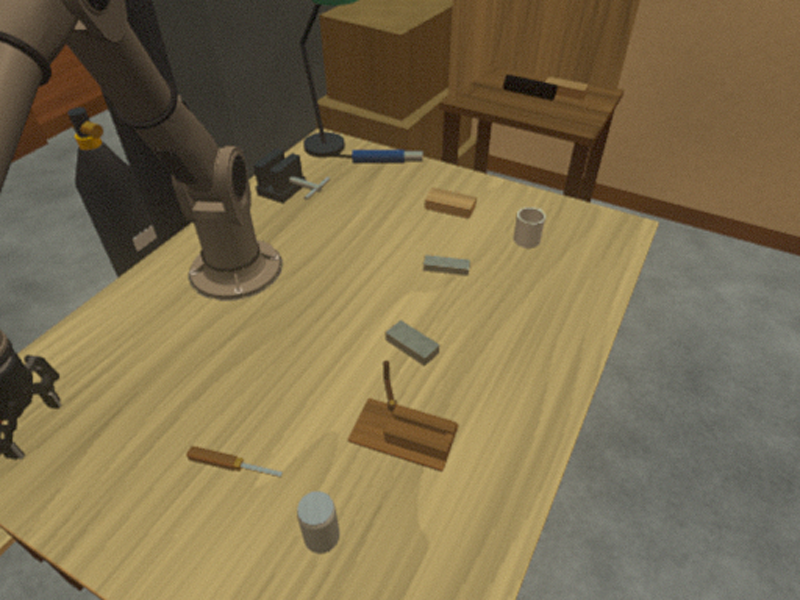

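The top picture shows the small stone at about (199,199) in original pixels, the big stone at (275,186) and the case at (327,164) with its mouth towards the robot. The keeper is open, pointing left and down from about (320,173). The scene view agrees. Next I zoom in and fit poses.

```bash
python3 - <<'E'
import cv2,numpy as np
a=cv2.imread('pics/scene0.png');b=cv2.imread('pics/top0.png')
def c(im,x,y,w,h,W,H): return cv2.resize(im[y:y+h,x:x+w],(W,H),interpolation=cv2.INTER_NEAREST)
t=c(b,295,125,60,75,384,480); s=c(a,215,225,90,90,416,416)
u=c(b,180,175,40,45,160,180); v=c(a,262,155,48,28,308,180)
o=np.zeros((600,800,3),np.uint8); o[:480,:384]=t; o[:416,384:800]=s; o[420:600,390:550]=u; o[420:528,555:555+185]=cv2.resize(v,(185,108),interpolation=cv2.INTER_NEAREST)
cv2.imwrite('pics/crops.png',cv2.convertScaleAbs(o,alpha=1.5))
E
```

```text
(no output)
```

View pics/crops.png

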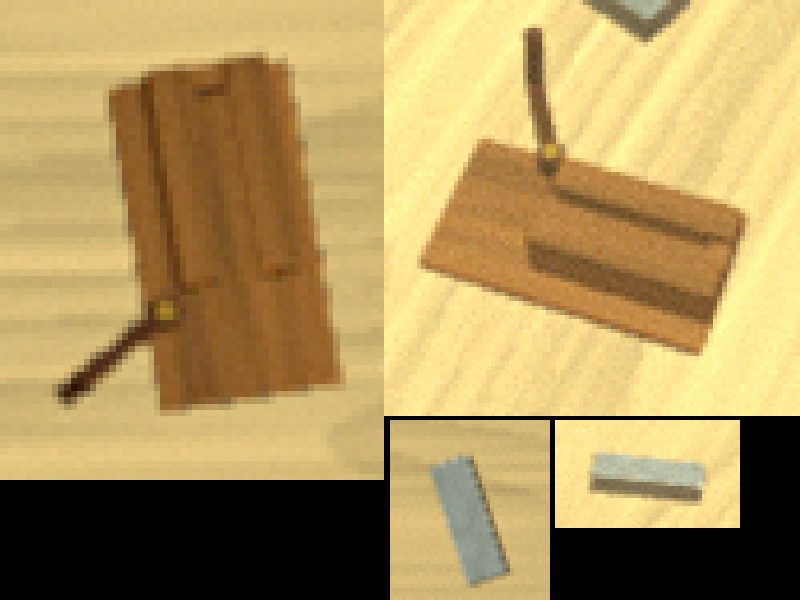

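```bash
cat > fit.py <<'E'
import cv2,numpy as np
from scipy.optimize import minimize
from bench import calibration
K={c:calibration(c) for c in("scene","top")}
def proj(c,P):
    k=K[c];T=np.linalg.inv(k['world_from_camera']);p=np.c_[P,np.ones(len(P))]@T.T
    return np.c_[k['fx']*p[:,0]/p[:,2]+k['cx'],k['fy']*p[:,1]/p[:,2]+k['cy']]
def ray(c,uv,z):
    k=K[c];M=k['world_from_camera'];d=M[:3,:3]@[(uv[0]-k['cx'])/k['fx'],(uv[1]-k['cy'])/k['fy'],1.]
    return M[:3,3]+d*(z-M[2,3])/d[2]
def pose(p): c,s=np.cos(p[2]),np.sin(p[2]); return np.array([[c,-s,0],[s,c,0],[0,0,1.]]),np.array([p[0],p[1],p[3] if len(p)>3 else 0])
def w(p,P): R,t=pose(p); return np.asarray(P)@R.T+t
def box(a,b): return np.array([[x,y,z] for x in(a[0],b[0]) for y in(a[1],b[1]) for z in(a[2],b[2])],float)
STONE=[box((-.06,-.02,0),(.06,.02,.024))]
CASE=[box((-.01,-.055,0),(.19,.055,.01)),box((.06,-.0355,.01),(.19,.0355,.0445))]
S=16
def alpha(c,boxes,p,roi):
    x,y,W,H=roi;m=np.zeros((H*S,W*S),np.uint8)
    for b in boxes:
        q=(proj(c,w(p,b))+.5-[x,y])*S-.5
        h=cv2.convexHull(q.astype(np.float32))
        cv2.fillConvexPoly(m,np.round(h*16).astype(np.int32),255,shift=4)
    m=cv2.resize(m,(W,H),interpolation=cv2.INTER_AREA)/255.
    return cv2.GaussianBlur(m,(0,0),.5)
def fit(ims,boxes,p0,rois,feat,ign={}):
    data={}
    for c,roi in rois.items():
        x,y,W,H=roi;f=feat(ims[c].astype(float))[y:y+H,x:x+W];wt=np.ones((H,W))
        for (a,b,e,g) in ign.get(c,[]): wt[b-y:g-y,a-x:e-x]=0
        data[c]=(f,wt>0)
    def cost(p):
        t=0
        for c,roi in rois.items():
            f,wt=data[c];a=alpha(c,boxes,p,roi)[wt];A=np.c_[a,1-a];g=f[wt]
            s=np.linalg.lstsq(A,g,rcond=None)[0];t+=((A@s-g)**2).sum()/max((s[0]-s[1])**2,1e-6)
        return t
    n=len(p0);st=np.array([.006,.006,.05,.006])[:n]
    sim=np.vstack([p0]+[np.array(p0)+np.eye(n)[i]*st[i] for i in range(n)])
    R=minimize(cost,p0,method='Nelder-Mead',options=dict(initial_simplex=sim,xatol=1e-5,fatol=1e-4,maxiter=600))
    return R.x,R.fun
br=lambda i:i[...,0]/(i[...,2]+5)
gr=lambda i:i[...,1]/(i[...,2]+5)
E
python3 - <<'E'
from fit import *
ims={c:cv2.imread(f'pics/{c}0.png') for c in K}
rs={'top':(180,175,40,48),'scene':(262,155,50,30)}
rc={'top':(295,125,60,75),'scene':(215,230,90,85)}
ig={'top':[(295,168,324,192)],'scene':[(240,225,256,266),(240,225,300,236)]}
g=ray('top',(199,199),.02);p0=[g[0],g[1],.2]
gc=ray('top',(335,190),0);print(g,gc)
c0=ray('top',(327,164),.02);a=.14;pc0=[c0[0]-.09*np.cos(a),c0[1]-.09*np.sin(a),a]
for name,bx,p,rr,ft,i in(("stone",STONE,p0,rs,br,{}),("case",CASE,pc0,rc,gr,ig)):
    for sel in(("top","scene"),("top",),("scene",)):
        x,f=fit(ims,bx,p,{c:rr[c] for c in sel},ft,i);print(name,sel,np.round(x,4),round(f,2))
    x,f=fit(ims,bx,list(x)+[0.],rr,ft,i);print(name,'with z',np.round(x,4),round(f,2))
print('peg',ray('top',(305.6,186.2),.078),'piv',ray('top',(320.8,173.7),.028), 'big',ray('top',(275,186),.03),'gouge',ray('top',(390,231),.01))
E
```

```text
[0.49613564 0.26421365 0.02      ] [ 0.52633802 -0.2607039   0.        ]
stone ('top', 'scene') [0.4936 0.2652 0.3221] 129.04
stone ('top',) [0.4943 0.266  0.3168] 18.46
stone ('scene',) [0.4925 0.2635 0.3064] 107.91
stone with z [ 0.4933  0.2661  0.319  -0.0024] 127.04
case ('top', 'scene') [ 0.5482 -0.2543  0.1451] 174.44
case ('top',) [ 0.5481 -0.2528  0.1396] 20.67
case ('scene',) [ 0.5484 -0.2551  0.1477] 150.04
case with z [ 0.5477 -0.2536  0.1461 -0.0027] 166.16
peg [ 0.53617954 -0.13948791  0.078     ] piv [ 0.58741852 -0.20311781  0.028     ] big [ 0.54207307 -0.02757089  0.03      ] gouge [ 0.36609547 -0.46570662  0.01      ]
```

Emit:
apply_moves:
  moves:
    - [0, 0, 0, 0.025, -0.018, 0, 1]
    - [0, 0, 0, 0.025, -0.018, 0, 1]
    - [0, 0, 0, 0.025, -0.018, 0, 1]
    - [0, 0, 0, 0.025, -0.018, 0, 1]
    - [0, 0, 0, 0.025, -0.018, 0, 1]
    - [0, 0, 0, 0.025, -0.018, 0, 1]
    - [0, 0, 0, 0.025, -0.018, 0, 1]
    - [0, 0, 0, 0.025, -0.018, 0, 1]
  grip_force: 80

```text
clock: 1.67
tcp_pos: [0.3545, -0.4425, 0.193]
orientation: [3.103, 0.489, 0.0]
contact_force: [0.8, -0.9, -0.7]
grip_width: 0.0852
gripper_force: 0.0
```

```bash
cat > plan.py <<'E'
import numpy as np
from scipy.spatial.transform import Rotation as Ro
from bench import telemetry
np.set_printoptions(suppress=True,precision=4)
CASE=np.array([.5482,-.2536,.143])
def cw(x,y): c,s=np.cos(CASE[2]),np.sin(CASE[2]); return CASE[0]+c*x-s*y,CASE[1]+s*x+c*y
def wc(x,y): c,s=np.cos(CASE[2]),np.sin(CASE[2]); x-=CASE[0];y-=CASE[1]; return c*x+s*y,-s*x+c*y
def to(x,y,z,yaw):
    o=telemetry.get_obs();R=Ro.from_rotvec(o['orientation']).as_matrix()
    print('t',round(o['clock'],2),'tcp',o['tcp_pos'],'case',np.array(wc(*o['tcp_pos'][:2])),'F',o['contact_force'],'w',o['grip_width'])
    T=np.array([[np.cos(yaw),np.sin(yaw),0],[np.sin(yaw),-np.cos(yaw),0],[0,0,-1.]]);
    print('shift tool',R.T@(np.array([x,y,z])-o['tcp_pos']),'turn(6deg)',np.degrees(Ro.from_matrix(R.T@T).as_rotvec())/6)
E
python3 - <<'E'
from plan import *
to(.5,-.25,.193,.318)
E
```

```text
t 1.67 tcp [ 0.3545 -0.4425  0.193 ] case [-0.2187 -0.1594] F [ 0.8302 -0.8641 -0.7018] w 0.08523904196549383
shift tool [ 0.1977 -0.1384  0.    ] turn(6deg) [ 0.0044 -0.0018 -0.051 ]
```

Emit:
apply_moves:
  moves:
    - [0, 0, 0, 0.025, -0.018, 0, 1]
    - [0, 0, 0, 0.025, -0.018, 0, 1]
    - [0, 0, 0, 0.025, -0.018, 0, 1]
    - [0, 0, 0, 0.025, -0.018, 0, 1]
    - [0, 0, 0, 0.025, -0.018, 0, 1]
    - [0, 0, 0, 0.025, -0.018, 0, 1]
    - [0, 0, 0, 0.025, -0.018, 0, 1]
    - [0, 0, 0, 0.025, -0.018, 0, 1]

```text
clock: 2.33
tcp_pos: [0.5005, -0.2439, 0.1931]
orientation: [3.103, 0.489, 0.001]
contact_force: [0.4, 0.2, 0.1]
grip_width: 0.0855
gripper_force: 0.0
```

Emit:
apply_moves:
  moves:
    - [0, 0, 0, 0.007, -0.031, 0, 1]
    - [0, 0, 0, 0.007, -0.031, 0, 1]
    - [0, 0, 0, 0.007, -0.031, 0, 1]
    - [0, 0, 0, 0.007, -0.031, 0, 1]
    - [0, 0, 0, 0.007, -0.031, 0, 1]
    - [0, 0, 0, 0.007, -0.031, 0, 1]
    - [0, 0, 0, 0.007, -0.031, 0, 1]
    - [0, 0, 0, 0.007, -0.031, 0, 1]

```text
clock: 3.0
tcp_pos: [0.4764, 0.0094, 0.1931]
orientation: [3.103, 0.489, 0.001]
contact_force: [0.4, 1.0, 0.0]
grip_width: 0.085
gripper_force: 0.0
```

Emit:
apply_moves:
  moves:
    - [0, 0, 0, 0.007, -0.031, 0, 1]
    - [0, 0, 0, 0.007, -0.031, 0, 1]
    - [0, 0, 0, 0.007, -0.031, 0, 1]
    - [0, 0, 0, 0.007, -0.031, 0, 1]
    - [0, 0, 0, 0.007, -0.031, 0, 1]
    - [0, 0, 0, 0.007, -0.031, 0, 1]
    - [0, 0, 0, 0.007, -0.031, 0, 1]
    - [0, 0, 0, 0.007, -0.031, 0, 1]

```text
clock: 3.67
tcp_pos: [0.4534, 0.2627, 0.193]
orientation: [3.103, 0.489, 0.001]
contact_force: [-0.2, 0.2, -0.6]
grip_width: 0.0855
gripper_force: 0.0
```

```bash
python3 - <<'E'
from plan import *
to(.456,.253,.05,.318)
E
```

```text
t 3.67 tcp [0.4534 0.2627 0.193 ] case [-0.0202  0.5245] F [-0.208   0.1947 -0.5734] w 0.0854630417737369
shift tool [-0.0006  0.01    0.143 ] turn(6deg) [ 0.0013 -0.0052 -0.0535]
```

Emit:
apply_moves:
  moves:
    - [0, 0, -0.05, 0, 0.005, 0.03, 1]
    - [0, 0, 0, 0, 0.005, 0.03, 1]
    - [0, 0, 0, 0, 0, 0.03, 1]
    - [0, 0, 0, 0, 0, 0.03, 1]
    - [0, 0, 0, 0, 0, 0.03, 1]
    - [0, 0, 0, 0, 0, 0.028, 1]
    - [0, 0, 0, 0, 0, 0.01, 1]
    - [0, 0, 0, 0, 0, 0.005, 1]

```text
clock: 4.33
tcp_pos: [0.4557, 0.2511, -0.0017]
orientation: [3.101, 0.497, -0.004]
contact_force: [0.5, -0.7, 0.6]
grip_width: 0.0855
gripper_force: 0.0
```

Emit:
apply_moves:
  moves:
    - [0, 0, 0, 0, 0, 0, -0.2]
    - [0, 0, 0, 0, 0, 0, -0.2]
    - [0, 0, 0, 0, 0, 0, -0.2]
    - [0, 0, 0, 0, 0, 0, -0.2]
    - [0, 0, 0, 0, 0, 0, -0.2]
    - [0, 0, 0, 0, 0, 0, -0.2]
    - [0, 0, 0, 0, 0, 0, -0.2]
    - [0, 0, 0, 0, 0, 0, -0.2]

```text
clock: 5.0
tcp_pos: [0.4569, 0.2517, 0.0]
orientation: [-3.102, -0.497, -0.001]
contact_force: [-1.1, -0.9, -0.0]
grip_width: 0.0343
gripper_force: 0.0
```

```bash
python3 - <<'E'
from plan import *
to(.456,.253,.1,.318)
E
```

```text
t 5.0 tcp [0.4569 0.2517 0.    ] case [-0.0184  0.5132] F [-1.1102 -0.8509 -0.0206] w 0.034264774614194866
shift tool [-0.0004 -0.0015 -0.1   ] turn(6deg) [ 0.0003 -0.0031 -0.0008]
```

```bash
python3 - <<'E'
from bench import grab_frame,silhouettes
import cv2,numpy as np
a=grab_frame("scene");b=grab_frame("top");cv2.imwrite("pics/scene1.png",a);cv2.imwrite("pics/top1.png",b)
c=lambda im,x,y,w,h:cv2.resize(im[y:y+h,x:x+w],(400,400),interpolation=cv2.INTER_NEAREST)
cv2.imwrite('pics/g1.png',cv2.convertScaleAbs(np.hstack([c(b,165,165,80,80),c(a,245,125,80,80)]),alpha=1.5))
E
```

```text
(no output)
```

View pics/g1.png

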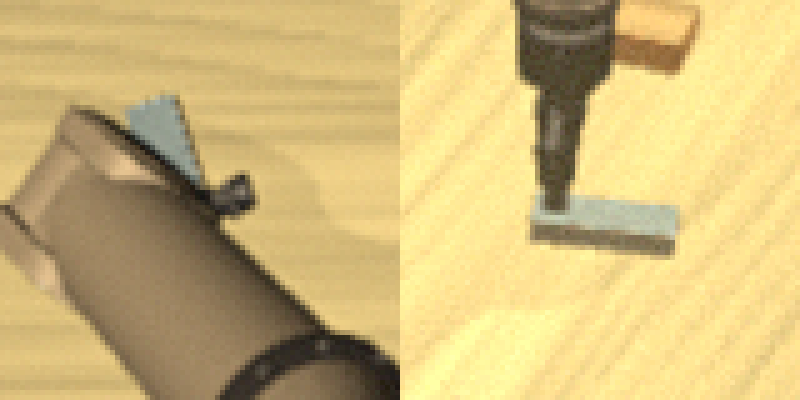

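```bash
python3 - <<'E'
from fit import *
ims={c:cv2.imread(f'pics/{c}1.png') for c in K}
d=np.array([.308,-.951,0])
p=np.array([[.4569,.2517,0],[.4569,.2517,.024]]+[np.array([.4569,.2517,.02])+s*.02*d for s in(1,-1)])
for c,o in(('top',(165,165)),('scene',(245,125))): print(c,((proj(c,p)-o)*5).round(0).tolist())
P=[.4938,.2655,.318]
for c,o in(('top',(165,165)),('scene',(245,125))): print(c,((proj(c,w(P,box((-.06,-.02,0),(.06,.02,.024))))-o)*5).round(0).tolist())
x,f=fit(ims,STONE,P,{'scene':(272,160,40,25)},br);print(x,f)
E
```

```text
top [[191.0, 222.0], [185.0, 221.0], [211.0, 213.0], [162.0, 229.0]]
scene [[157.0, 224.0], [158.0, 202.0], [154.0, 221.0], [161.0, 190.0]]
top [[222.0, 239.0], [217.0, 239.0], [173.0, 256.0], [167.0, 256.0], [173.0, 93.0], [168.0, 90.0], [124.0, 110.0], [118.0, 107.0]]
scene [[129.0, 236.0], [130.0, 214.0], [136.0, 205.0], [137.0, 183.0], [274.0, 252.0], [276.0, 230.0], [278.0, 221.0], [281.0, 199.0]]
[0.49115387 0.26221795 0.31534332] 109.9696206406523
```

```bash
python3 - <<'E'
import cv2,numpy as np
a=cv2.imread("pics/scene1.png");a0=cv2.imread("pics/scene0.png")
c=lambda im:cv2.resize(im[150:182,264:304],(400,320),interpolation=cv2.INTER_NEAREST)
cv2.imwrite('pics/g2.png',cv2.convertScaleAbs(np.hstack([c(a0),c(a)]),alpha=1.8))
from bench import telemetry
o=telemetry.get_obs();print({k:np.round(v,3) for k,v in o.items()})
E
```

```text
{'clock': np.float64(5.1), 'joints': array([-0.294,  0.535, -0.411,  2.042,  0.353,  0.632, -2.194]), 'qvel': array([ 0.   ,  0.003, -0.002,  0.001,  0.001, -0.001,  0.   ]), 'tau': array([ 1.7000e-02, -5.0919e+01, -4.4160e+00, -1.7455e+01,  8.0000e-03,
        1.0000e-03,  1.0000e-03]), 'tcp_pos': array([ 0.457,  0.252, -0.   ]), 'orientation': array([3.102, 0.497, 0.   ]), 'contact_force': array([-0.308, -0.27 , -0.257]), 'moment': array([-0.043,  0.012,  0.012]), 'gripper_force': np.float64(0.0), 'grip_width': np.float64(0.034)}
```

View pics/g2.png

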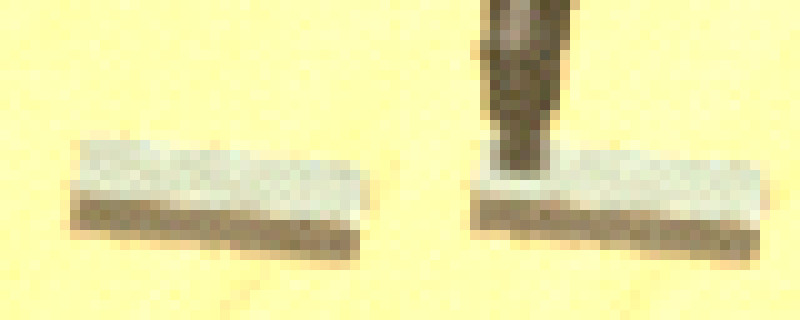

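```bash
python3 - <<'E'
from fit import *
d=np.array([.308,-.951,0]);t=np.array([.2075,-.6416,.1918])
for h in(.013,.038,.05): print(h,(proj('scene',np.array([t+s*.0425*d+[0,0,h] for s in(1,-1)]))*1.5625).round(0).tolist(),(proj('top',np.array([t+s*.0425*d+[0,0,h] for s in(1,-1)]))*1.5625).round(0).tolist())
a=cv2.imread('pics/scene0.png');b=cv2.imread('pics/top0.png')
c=lambda im,x,y:cv2.resize(im[y:y+60,x:x+60],(400,400),interpolation=cv2.INTER_NEAREST)
cv2.imwrite('pics/g3.png',cv2.convertScaleAbs(np.hstack([c(a,0,240),c(b,450,262)]),alpha=2))
E
```

```text
0.013 [[32.0, 465.0], [64.0, 420.0]] [[742.0, 432.0], [704.0, 445.0]]
0.038 [[24.0, 457.0], [58.0, 411.0]] [[749.0, 434.0], [710.0, 447.0]]
0.05 [[21.0, 453.0], [55.0, 407.0]] [[752.0, 435.0], [713.0, 448.0]]
```

View pics/g3.png

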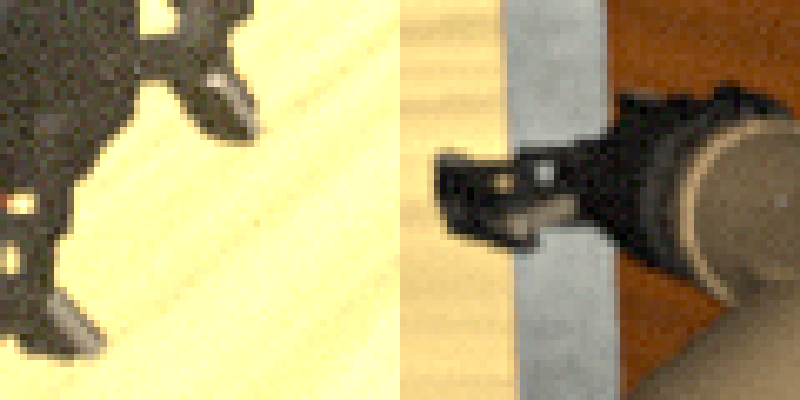

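The picture shows the fingertips ending above the stone's top face, at about (276,167) in the scene view. The start picture agrees: the tips stand about 25 mm higher than the reported TCP implies. I'll open and go down gently, watching the force.

Emit:
apply_moves:
  moves:
    - [0, 0, 0, 0, 0, 0, 1]
    - [0, 0, 0, 0, 0, 0, 1]
    - [0, 0, 0, 0, 0, 0, 1]
    - [0, 0, 0, 0, 0, 0, 1]
    - [0, 0, 0, 0, 0, 0.003, 1]
    - [0, 0, 0, 0, 0, 0.003, 1]
    - [0, 0, 0, 0, 0, 0.003, 1]
    - [0, 0, 0, 0, 0, 0.003, 1]

```text
clock: 5.77
tcp_pos: [0.4566, 0.2516, -0.0126]
orientation: [3.102, 0.497, -0.0]
contact_force: [0.8, -0.6, -0.0]
grip_width: 0.0852
gripper_force: 0.0
```

Emit:
apply_moves:
  moves:
    - [0, 0, 0, 0, 0, 0.003, 1]
    - [0, 0, 0, 0, 0, 0.003, 1]
    - [0, 0, 0, 0, 0, 0.002, 1]
    - [0, 0, 0, 0, 0, 0.001, 1]
    - [0, 0, 0, 0, 0, 0.001, 1]
    - [0, 0, 0, 0, 0, 0, 1]
    - [0, 0, 0, 0, 0, 0, 1]
    - [0, 0, 0, 0, 0, 0, 1]

```text
clock: 6.43
tcp_pos: [0.4568, 0.2518, -0.0221]
orientation: [-3.102, -0.497, -0.0]
contact_force: [-0.1, 0.2, -0.4]
grip_width: 0.0858
gripper_force: 0.0
```

Emit:
apply_moves:
  moves:
    - [0, 0, 0, 0, 0, 0, -0.2]
    - [0, 0, 0, 0, 0, 0, -0.2]
    - [0, 0, 0, 0, 0, 0, -0.2]
    - [0, 0, 0, 0, 0, 0, -0.2]
    - [0, 0, 0, 0, 0, 0, -0.2]
    - [0, 0, 0, 0, 0, 0, -0.2]
    - [0, 0, 0, 0, 0, 0, -0.2]
    - [0, 0, 0, 0, 0, 0, -0.2]

```text
clock: 7.1
tcp_pos: [0.4568, 0.252, -0.0215]
orientation: [3.102, 0.498, 0.001]
contact_force: [-2.2, 0.2, 8.5]
grip_width: 0.0371
gripper_force: 79.6
```

Emit:
apply_moves:
  moves:
    - [0, 0, 0, 0, 0, -0.003, -0.4]
    - [0, 0, 0, 0, 0, -0.006, -0.4]
    - [0, 0, 0, 0, 0, -0.01, -0.4]
    - [0, 0, 0, 0, 0, -0.02, -0.4]
    - [0, 0, 0, 0, 0, -0.02, -0.4]
    - [0, 0, 0, 0, 0, -0.02, -0.4]
    - [0, 0, 0, 0, 0, -0.015, -0.4]
    - [0, 0, 0, 0, 0, -0.006, -0.4]

```text
clock: 7.77
tcp_pos: [0.4579, 0.2525, 0.0806]
orientation: [-3.101, -0.497, -0.005]
contact_force: [1.0, 0.0, -2.8]
grip_width: 0.0375
gripper_force: 80.5
```

```bash
python3 - <<'E'
from bench import grab_frame,telemetry
import cv2,numpy as np
a=grab_frame("scene");b=grab_frame("top");cv2.imwrite("pics/scene2.png",a);cv2.imwrite("pics/top2.png",b)
c=lambda im,x,y,w,h:cv2.resize(im[y:y+h,x:x+w],(400,400),interpolation=cv2.INTER_NEAREST)
cv2.imwrite('pics/g4.png',cv2.convertScaleAbs(np.hstack([c(b,170,165,60,60),c(a,255,115,60,60)]),alpha=1.6))
o=telemetry.get_obs();print({k:np.round(v,4) for k,v in o.items() if k in('tcp_pos','contact_force','moment','grip_width','gripper_force')})
E
```

```text
{'tcp_pos': array([0.4575, 0.2521, 0.0791]), 'contact_force': array([ 0.4915,  0.2047, -2.5649]), 'moment': array([-0.035 ,  0.1173,  0.0345]), 'gripper_force': np.float64(80.5239), 'grip_width': np.float64(0.037)}
```

View pics/g4.png

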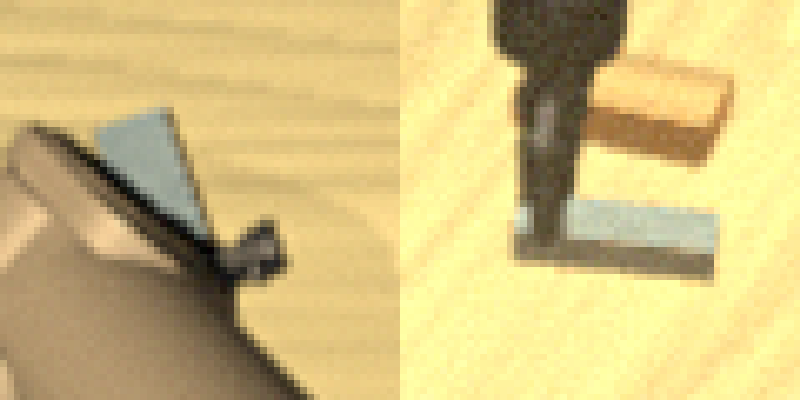

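```bash
python3 - <<'E'
from fit import *
from plan import wc
ims={c:cv2.imread(f'pics/{c}2.png') for c in K}
rr={'top':(183,176,30,24),'scene':(268,142,44,20)}
ig={'top':[],'scene':[(272,140,285,152)]}
# top: mask gripper/arm diag : ignore below-left of line
import fit as F
f0=br
def run(sel,p0,z):
    Z=[box((-.06,-.02,z),(.06,.02,z+.024))]
    return fit(ims,Z,p0,{c:rr[c] for c in sel},br,ig)
for z in(.095,.1,.105):
    print('scene',z,run(('scene',),[.494,.2655,.318],z))
# z-free scene
print(fit(ims,STONE,[.494,.2655,.318,.1],{'scene':rr['scene']},br,ig))
# top: find far edge corners from the picture
for uv in((170+97/6.667,165+130/6.667),(170+165/6.667,165+107/6.667),(170+210/6.667,165+237/6.667)): print(ray('top',uv,.124))
E
```

```text
scene 0.095 (array([0.4908, 0.271 , 0.3226]), np.float64(156.03170162280537))
scene 0.1 (array([0.4935, 0.2643, 0.3483]), np.float64(159.0584477264044))
scene 0.105 (array([0.4961, 0.2585, 0.3476]), np.float64(162.51093955721788))
(array([0.4935, 0.2649, 0.325 , 0.1002]), np.float64(159.36217697672504))
[0.5435 0.2978 0.124 ]
[0.5554 0.2612 0.124 ]
[0.4853 0.237  0.124 ]
```

The stone is held level and lengthwise, and the wrist force shows its 2.6 N weight. Now I carry it in front of the mouth, above the case.

Emit:
apply_moves:
  moves:
    - [0, 0, 0.84, 0, 0, -0.01, -0.4]
    - [0, 0, 0.84, 0, 0, -0.01, -0.4]
    - [0, 0, 0, -0.002, 0.02, 0, -0.4]
    - [0, 0, 0, -0.002, 0.035, 0, -0.4]
    - [0, 0, 0, -0.002, 0.037, 0, -0.4]
    - [0, 0, 0, -0.002, 0.037, 0, -0.4]
    - [0, 0, 0, -0.002, 0.037, 0, -0.4]
    - [0, 0, 0, -0.002, 0.037, 0, -0.4]

```text
clock: 8.53
tcp_pos: [0.4725, 0.0472, 0.0968]
orientation: [3.133, 0.224, -0.003]
contact_force: [0.8, 0.0, -1.9]
grip_width: 0.0371
gripper_force: 80.6
```

Emit:
apply_moves:
  moves:
    - [0, 0, 0, -0.003, 0.037, 0, -0.4]
    - [0, 0, 0, -0.003, 0.037, 0, -0.4]
    - [0, 0, 0, -0.003, 0.037, 0, -0.4]
    - [0, 0, 0, -0.003, 0.037, 0, -0.4]
    - [0, 0, 0, -0.003, 0.037, 0, -0.4]
    - [0, 0, 0, -0.003, 0.037, 0, -0.4]
    - [0, 0, 0, -0.003, 0.037, 0, -0.4]
    - [0, 0, 0, -0.003, 0.03, 0, -0.4]

```text
clock: 9.2
tcp_pos: [0.4894, -0.2435, 0.0966]
orientation: [3.134, 0.22, -0.003]
contact_force: [-0.4, -0.4, -1.7]
grip_width: 0.0373
gripper_force: 80.6
```

```bash
python3 - <<'E'
from plan import *
to(*cw(-.0535,0),.02,.143)
from bench import grab_frame
import cv2
for c in("scene","top"): cv2.imwrite(f"pics/{c}3.png",grab_frame(c))
a=cv2.imread("pics/scene3.png");b=cv2.imread("pics/top3.png")
c=lambda im,x,y,w,h:cv2.resize(im[y:y+h,x:x+w],(400,400),interpolation=cv2.INTER_NEAREST)
cv2.imwrite('pics/g5.png',cv2.convertScaleAbs(np.hstack([c(b,285,125,80,80),c(a,205,215,100,100)]),alpha=1.6))
E
```

```text
t 9.2 tcp [ 0.4894 -0.2435  0.0966] case [-0.0567  0.0184] F [-0.3647 -0.4181 -1.6576] w 0.03734488620783093
shift tool [0.0034 0.0184 0.0765] turn(6deg) [-0.0006  0.0194 -0.0272]
```

View pics/g5.png

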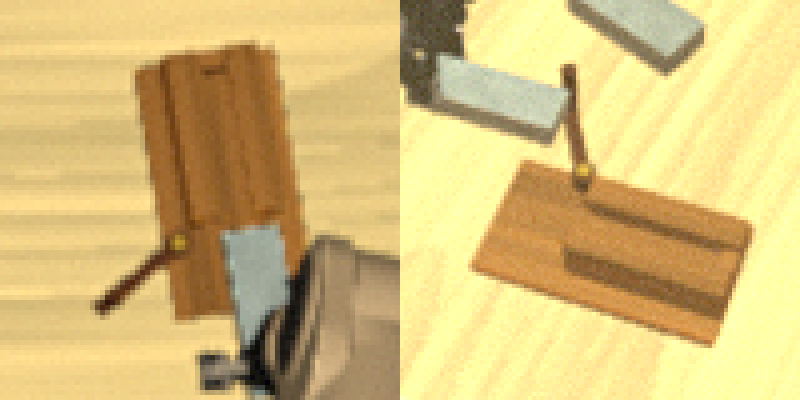

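Emit:
apply_moves:
  moves:
    - [0, 0, -0.03, 0.002, 0.009, 0, -0.4]
    - [0, 0, 0, 0.001, 0.009, 0.005, -0.4]
    - [0, 0, 0, 0, 0, 0.02, -0.4]
    - [0, 0, 0, 0, 0, 0.025, -0.4]
    - [0, 0, 0, 0, 0, 0.025, -0.4]
    - [0, 0, 0, 0, 0, 0.015, -0.4]
    - [0, 0, 0, 0, 0, 0.008, -0.4]
    - [0, 0, 0, 0, 0, 0.003, -0.4]

```text
clock: 9.97
tcp_pos: [0.4956, -0.2566, -0.0051]
orientation: [-3.131, -0.23, 0.004]
contact_force: [-0.8, 0.1, -1.5]
grip_width: 0.0368
gripper_force: 80.7
```

```bash
cat > look.py <<'E'
from plan import *; import plan
from fit import *
from bench import grab_frame
import sys
n=sys.argv[1]
o=telemetry.get_obs();t=o['tcp_pos'];ro=o['orientation'];yaw=2*np.arctan(ro[1]/ro[0])
ims={c:grab_frame(c) for c in K}
for c in K: cv2.imwrite(f'pics/{c}{n}.png',ims[c])
p=np.array([t[0]+.0385*np.cos(yaw),t[1]+.0385*np.sin(yaw),yaw]);zb=t[2]+.0215
print('tcp',t,'yaw',yaw,'stone pred',p,'zb',zb,'case',np.array(wc(*p[:2])))
b=box((-.06,-.02,zb),(.06,.02,zb+.024))
for c in K: print(c,'pred corners',proj(c,w(p,b)).round(1).tolist())
E
python3 look.py 4; python3 - <<'E'
import cv2,numpy as np
a=cv2.imread("pics/scene4.png");b=cv2.imread("pics/top4.png")
c=lambda im,x,y,w,h:cv2.resize(im[y:y+h,x:x+w],(400,400),interpolation=cv2.INTER_NEAREST)
cv2.imwrite('pics/g6.png',cv2.convertScaleAbs(np.hstack([c(b,300,145,50,50),c(a,215,235,60,60)]),alpha=1.6))
E
```

```text
tcp [ 0.4956 -0.2566 -0.0051] yaw 0.1468476511682751 stone pred [ 0.5336 -0.251   0.1468] zb 0.016447974451496046 case [-0.014   0.0047]
scene pred corners [[208.7, 263.1], [208.0, 258.7], [213.9, 253.6], [213.3, 249.2], [243.3, 273.9], [243.0, 269.6], [247.9, 263.9], [247.7, 259.5]]
top pred corners [[340.9, 202.4], [342.1, 202.2], [330.6, 204.1], [331.6, 203.8], [335.7, 171.7], [336.7, 170.9], [325.4, 173.3], [326.3, 172.6]]
```

View pics/g6.png

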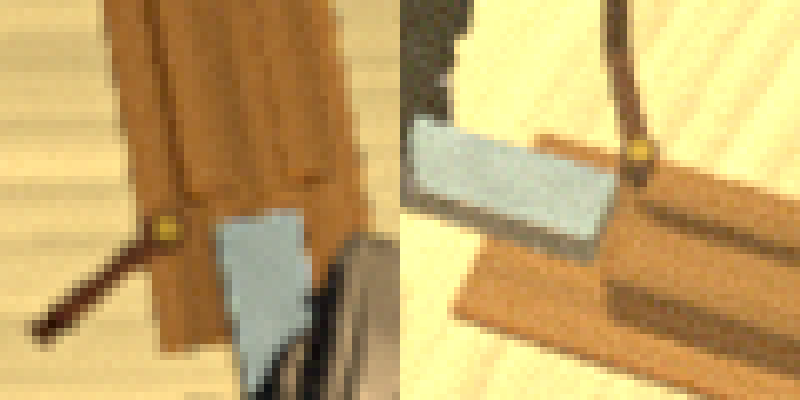

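The top crop shows the stone's front corners at about (302,210) and (217,224), lined up just before the mouth. The scene crop shows it level above the board. Next I measure the lateral offset in the same views.

```bash
cat > rel.py <<'E'
from plan import *
from fit import *
import plan
from bench import grab_frame
def rel(zb,yaws=None,roi={'top':(318,164,24,15),'scene':(222,250,32,30)},ign={'top':[],'scene':[]}):
    o=telemetry.get_obs();t=o['tcp_pos'];ro=o['orientation'];yaw=2*np.arctan(ro[1]/ro[0])
    ims={c:np.mean([grab_frame(c).astype(float) for _ in range(4)],0) for c in K}
    print('tcp',t,'yaw',yaw,'tcp case',np.array(wc(*t[:2])),'F',o['contact_force'])
    p=np.array([t[0]+.0385*np.cos(yaw),t[1]+.0385*np.sin(yaw),yaw])
    for c in K:
        Z=[box((-.06,-.02,zb),(.06,.02,zb+.024))]
        for y in(yaw,):
            x0=p[:2]
            from scipy.optimize import minimize
            X,Y,W,H=roi[c];f=br(ims[c])[Y:Y+H,X:X+W]
            def cost(q):
                a=alpha(c,Z,[q[0],q[1],y],roi[c]).ravel();A=np.c_[a,1-a];s,r_,*_=np.linalg.lstsq(A,f.ravel(),rcond=None);return ((A@s-f.ravel())**2).sum()*100
            sim=np.array([x0,x0+[.005,0],x0+[0,.005]])
            R=minimize(cost,x0,method='Nelder-Mead',options=dict(initial_simplex=sim,xatol=1e-5,fatol=1e-5))
            print(c,'stone',R.x,R.fun,'in case',np.array(wc(*R.x)),'pred in case',np.array(wc(*x0)))
    return ims
if __name__=="__main__":
    ims=rel(.0165)
    # case refit in the new top picture, right side hidden by arm -> mask
    for c,rc,ig in(('top',(295,125,60,75),[(295,168,326,192),(317,168,355,200)]),('scene',(215,230,90,85),[(215,230,262,280),(240,225,300,236)])):
        print('case',c,fit(ims,[x for x in __import__('fit').CASE],[.5482,-.2536,.143],{c:rc},gr,{c:ig}))
E
python3 rel.py
```

```text
tcp [ 0.4966 -0.2573 -0.0035] yaw 0.14617103796975928 tcp case [-0.0516  0.0037] F [-0.5656  0.5484 -2.2322]
scene stone [ 0.5319 -0.253 ] 825.6891257828572 in case [-0.0161  0.003 ] pred in case [-0.0131  0.0038]
top stone [ 0.5364 -0.254 ] 54.01187805402194 in case [-0.0117  0.0013] pred in case [-0.0131  0.0038]
case top (array([ 0.5469, -0.2535,  0.1438]), np.float64(10.726858360714234))
case scene (array([ 0.5472, -0.2539,  0.1379]), np.float64(25.614801116963942))
```

Emit:
apply_moves:
  moves:
    - [0, 0, 0.02, 0, 0.001, 0.001, -0.4]
    - [0, 0, 0, 0, 0.001, 0.001, -0.4]
    - [0, 0, 0, 0, 0, 0.001, -0.4]
    - [0, 0, 0, 0, 0, 0.001, -0.4]
    - [0, 0, 0, 0, 0, 0.001, -0.4]
    - [0, 0, 0, 0, 0, 0, -0.4]
    - [0, 0, 0, 0, 0, 0, -0.4]
    - [0, 0, 0, 0, 0, 0, -0.4]

```text
clock: 11.13
tcp_pos: [0.4966, -0.2597, -0.0082]
orientation: [-3.133, -0.225, 0.0]
contact_force: [0.7, -1.3, -1.7]
grip_width: 0.0371
gripper_force: 80.7
```

Emit:
apply_moves:
  moves:
    - [0, 0, 0, 0, 0, 0.001, -0.4]
    - [0, 0, 0, 0, 0, 0.001, -0.4]
    - [0, 0, 0, 0, 0, 0, -0.4]
    - [0, 0, 0, 0, 0, 0, -0.4]
    - [0, 0, 0, 0, 0, 0, -0.4]
    - [0, 0, 0, 0, 0, 0, -0.4]
    - [0, 0, 0, 0, 0, 0, -0.4]
    - [0, 0, 0, 0, 0, 0, -0.4]

```text
clock: 11.8
tcp_pos: [0.4966, -0.2598, -0.0102]
orientation: [3.134, 0.225, -0.0]
contact_force: [-0.7, -0.4, -1.6]
grip_width: 0.0365
gripper_force: 80.7
```

Emit:
apply_moves:
  moves:
    - [0, 0, 0, 0, 0, 0.001, -0.4]
    - [0, 0, 0, 0, 0, 0, -0.4]
    - [0, 0, 0, 0, 0, 0, -0.4]
    - [0, 0, 0, 0, 0, 0, -0.4]
    - [0, 0, 0, 0, 0, 0, -0.4]
    - [0, 0, 0, 0, 0, 0, -0.4]
    - [0, 0, 0, 0, 0, 0, -0.4]
    - [0, 0, 0, 0, 0, 0, -0.4]

```text
clock: 12.47
tcp_pos: [0.4967, -0.2598, -0.0111]
orientation: [3.133, 0.224, 0.0]
contact_force: [0.1, -0.7, -2.4]
grip_width: 0.0373
gripper_force: 80.8
```

Emit:
apply_moves:
  moves:
    - [0, 0, 0, 0, 0, 0.001, -0.4]
    - [0, 0, 0, 0, 0, 0, -0.4]
    - [0, 0, 0, 0, 0, 0, -0.4]
    - [0, 0, 0, 0, 0, 0, -0.4]
    - [0, 0, 0, 0, 0, 0, -0.4]
    - [0, 0, 0, 0, 0, 0, -0.4]
    - [0, 0, 0, 0, 0, 0, -0.4]
    - [0, 0, 0, 0, 0, 0, -0.4]

```text
clock: 13.13
tcp_pos: [0.4964, -0.2599, -0.0121]
orientation: [3.134, 0.224, -0.0]
contact_force: [-2.8, -0.5, 3.9]
grip_width: 0.037
gripper_force: 81.4
```

```bash
python3 - <<'E'
import plan; plan.CASE[:]=[.547,-.2537,.142]
from rel import *
rel(.011)
E
```

```text
tcp [ 0.4964 -0.2599 -0.0121] yaw 0.1429339344559739 tcp case [-0.0509  0.001 ] F [-2.7807 -0.454   3.9072]
scene stone [ 0.5319 -0.2565] 819.4511336421416 in case [-0.0153 -0.0007] pred in case [-0.0124  0.0011]
top stone [ 0.5356 -0.2555] 53.0062947537907 in case [-0.0115 -0.0002] pred in case [-0.0124  0.0011]
```

Emit:
apply_moves:
  moves:
    - [0, 0, 0, 0, 0, -0.001, -0.4]
    - [0, 0, 0, 0, 0, -0.001, -0.4]
    - [0, 0, 0, 0.003, 0, 0, -0.4]
    - [0, 0, 0, 0.003, 0, 0, -0.4]
    - [0, 0, 0, 0.003, 0, 0, -0.4]
    - [0, 0, 0, 0.003, 0, 0, -0.4]
    - [0, 0, 0, 0, 0, 0, -0.4]
    - [0, 0, 0, 0, 0, 0, -0.4]

```text
clock: 14.2
tcp_pos: [0.5088, -0.2578, -0.0103]
orientation: [-3.133, -0.225, -0.0]
contact_force: [-0.1, -0.4, -1.9]
grip_width: 0.037
gripper_force: 80.7
```

Emit:
apply_moves:
  moves:
    - [0, 0, 0, 0.002, 0, 0, -0.4]
    - [0, 0, 0, 0.002, 0, 0, -0.4]
    - [0, 0, 0, 0.002, 0, 0, -0.4]
    - [0, 0, 0, 0.002, 0, 0, -0.4]
    - [0, 0, 0, 0, 0, 0, -0.4]
    - [0, 0, 0, 0, 0, 0, -0.4]
    - [0, 0, 0, 0, 0, 0, -0.4]
    - [0, 0, 0, 0, 0, 0, -0.4]

```text
clock: 14.87
tcp_pos: [0.5163, -0.257, -0.0102]
orientation: [3.134, 0.224, -0.0]
contact_force: [0.2, -0.8, -2.5]
grip_width: 0.037
gripper_force: 80.7
```

Emit:
apply_moves:
  moves:
    - [0, 0, 0, 0.003, 0, 0, -0.4]
    - [0, 0, 0, 0.003, 0, 0, -0.4]
    - [0, 0, 0, 0.003, 0, 0, -0.4]
    - [0, 0, 0, 0.003, 0, 0, -0.4]
    - [0, 0, 0, 0.003, 0, 0, -0.4]
    - [0, 0, 0, 0.003, 0, 0, -0.4]
    - [0, 0, 0, 0, 0, 0, -0.4]
    - [0, 0, 0, 0, 0, 0, -0.4]

```text
clock: 15.53
tcp_pos: [0.5344, -0.2542, -0.0102]
orientation: [-3.133, -0.225, -0.0]
contact_force: [-0.1, 0.8, -1.5]
grip_width: 0.037
gripper_force: 80.7
```

Emit:
apply_moves:
  moves:
    - [0, 0, 0, 0.003, 0, 0, -0.4]
    - [0, 0, 0, 0.003, 0, 0, -0.4]
    - [0, 0, 0, 0.003, 0, 0, -0.4]
    - [0, 0, 0, 0.003, 0, 0, -0.4]
    - [0, 0, 0, 0.003, 0, 0, -0.4]
    - [0, 0, 0, 0.003, 0, 0, -0.4]
    - [0, 0, 0, 0, 0, 0, -0.4]
    - [0, 0, 0, 0, 0, 0, -0.4]

```text
clock: 16.2
tcp_pos: [0.5522, -0.2516, -0.0102]
orientation: [-3.133, -0.225, -0.0]
contact_force: [0.0, 0.2, -1.9]
grip_width: 0.0374
gripper_force: 80.7
```

Emit:
apply_moves:
  moves:
    - [0, 0, 0, 0.003, 0, 0, -0.4]
    - [0, 0, 0, 0.003, 0, 0, -0.4]
    - [0, 0, 0, 0.003, 0, 0, -0.4]
    - [0, 0, 0, 0.003, 0, 0, -0.4]
    - [0, 0, 0, 0.003, 0, 0, -0.4]
    - [0, 0, 0, 0.003, 0, 0, -0.4]
    - [0, 0, 0, 0, 0, 0, -0.4]
    - [0, 0, 0, 0, 0, 0, -0.4]

```text
clock: 16.87
tcp_pos: [0.5701, -0.2491, -0.0102]
orientation: [-3.134, -0.225, -0.0]
contact_force: [-0.4, -0.5, -2.2]
grip_width: 0.037
gripper_force: 80.7
```

```bash
python3 - <<'E'
import plan; plan.CASE[:]=[.547,-.2537,.142]
from plan import *
to(*cw(.03,0),-.0102,.142)
from bench import grab_frame
import cv2
a=grab_frame("scene");b=grab_frame("top")
c=lambda im,x,y,w,h:cv2.resize(im[y:y+h,x:x+w],(400,400),interpolation=cv2.INTER_NEAREST)
cv2.imwrite('pics/g7.png',cv2.convertScaleAbs(np.hstack([c(b,295,125,80,80),c(a,210,220,80,80)]),alpha=1.6))
E
```

```text
t 16.87 tcp [ 0.5701 -0.2491 -0.0102] case [0.0235 0.0013] F [-0.4202 -0.545  -2.1863] w 0.03696208142703745
shift tool [ 0.0065  0.0013 -0.    ] turn(6deg) [ 0.     -0.0006  0.0135]
```

View pics/g7.png

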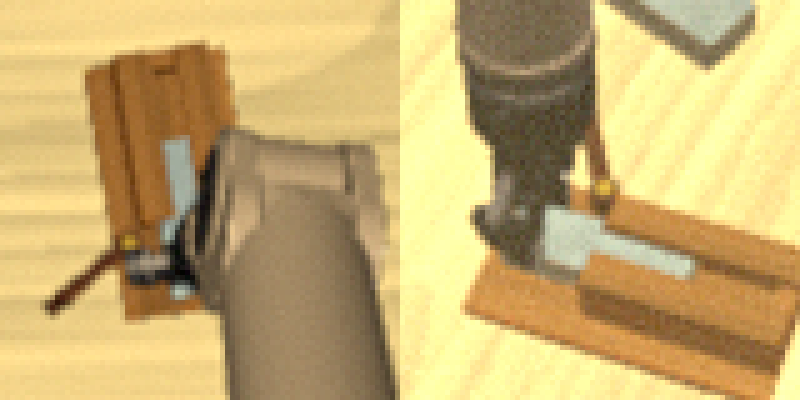

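The top crop shows the stone in the sleeve through the slot, and the scene crop shows the fingers clear of the mouth. I set it down, let go a little so as not to touch the keeper, back off and push with shut fingers.

Emit:
apply_moves:
  moves:
    - [0, 0, 0, 0.002, 0, 0, -0.4]
    - [0, 0, 0, 0.002, 0, 0.001, -0.4]
    - [0, 0, 0, 0, 0, 0.0005, -0.4]
    - [0, 0, 0, 0, 0, 0, 0.15]
    - [0, 0, 0, 0, 0, 0, 0.15]
    - [0, 0, 0, 0, 0, 0, 0.15]
    - [0, 0, 0, 0, 0, 0, 0.15]
    - [0, 0, 0, 0, 0, 0, 0.15]

```text
clock: 17.63
tcp_pos: [0.5739, -0.2487, -0.0116]
orientation: [3.133, 0.225, 0.0]
contact_force: [1.0, -0.1, -0.3]
grip_width: 0.0494
gripper_force: 0.0
```

Emit:
apply_moves:
  moves:
    - [0, 0, 0, 0, 0, -0.01, 0.15]
    - [0, 0, 0, 0, 0, -0.02, 0.15]
    - [0, 0, 0, 0, 0, -0.025, 0.15]
    - [0, 0, 0, -0.01, 0.001, -0.01, 0.15]
    - [0, 0, 0, -0.025, 0, 0, -1]
    - [0, 0, 0, -0.025, 0, 0, -1]
    - [0, 0, 0, 0, 0, 0, -1]
    - [0, 0, 0, 0, 0, 0, -1]

```text
clock: 18.3
tcp_pos: [0.5125, -0.2592, 0.0536]
orientation: [3.133, 0.221, -0.002]
contact_force: [0.3, 0.1, -0.3]
grip_width: 0.0008
gripper_force: 0.0
```

```bash
python3 - <<'E'
import plan; plan.CASE[:]=[.547,-.2537,.142]
from plan import *
to(*cw(-.025,0),0,.142)
E
```

```text
t 18.3 tcp [ 0.5125 -0.2592  0.0536] case [-0.035  -0.0006] F [ 0.2966  0.1385 -0.3133] w 0.0007844186449762375
shift tool [ 0.01   -0.0006  0.0536] turn(6deg) [ 0.0048  0.0097 -0.0101]
```

Emit:
apply_moves:
  moves:
    - [0, 0, 0, 0.005, 0, 0.01, -1]
    - [0, 0, 0, 0, 0, 0.02, -1]
    - [0, 0, 0, 0, 0, 0.015, -1]
    - [0, 0, 0, 0, 0, 0.008, -1]
    - [0, 0, 0, 0, 0, 0.003, -1]
    - [0, 0, 0, 0.005, 0, 0, -1]
    - [0, 0, 0, 0.005, 0, 0, -1]
    - [0, 0, 0, 0, 0, 0, -1]

```text
clock: 18.97
tcp_pos: [0.5321, -0.2557, -0.0018]
orientation: [3.133, 0.226, 0.005]
contact_force: [-0.0, 0.3, 0.2]
grip_width: 0.0
gripper_force: 0.0
```

Emit:
apply_moves:
  moves:
    - [0, 0, 0, 0.005, 0, 0, -1]
    - [0, 0, 0, 0.005, 0, 0, -1]
    - [0, 0, 0, 0.005, 0, 0, -1]
    - [0, 0, 0, 0.005, 0, 0, -1]
    - [0, 0, 0, 0.005, 0, 0, -1]
    - [0, 0, 0, 0.005, 0, 0, -1]
    - [0, 0, 0, 0.005, 0, 0, -1]
    - [0, 0, 0, 0, 0, 0, -1]

```text
clock: 19.63
tcp_pos: [0.5655, -0.2506, -0.0026]
orientation: [-3.133, -0.226, -0.002]
contact_force: [1.2, 0.7, -0.1]
grip_width: -0.0002
gripper_force: 0.0
```

```bash
python3 - <<'E'
import plan; plan.CASE[:]=[.547,-.2537,.142]
from plan import *
to(*cw(.045,0),-.003,.142)
E
```

```text
t 19.63 tcp [ 0.5655 -0.2506 -0.0026] case [0.0188 0.0005] F [ 1.17    0.6603 -0.0789] w -0.00017478626695901174
shift tool [0.0262 0.0005 0.0004] turn(6deg) [ 0.0003 -0.0111  0.0185]
```

Emit:
apply_moves:
  moves:
    - [0, 0, 0, 0.004, 0, 0, -1]
    - [0, 0, 0, 0.004, 0, 0, -1]
    - [0, 0, 0, 0.004, 0, 0, -1]
    - [0, 0, 0, 0.003, 0, 0, -1]
    - [0, 0, 0, 0.003, 0, 0, -1]
    - [0, 0, 0, 0, 0, 0, -1]
    - [0, 0, 0, 0, 0, 0, -1]
    - [0, 0, 0, 0, 0, 0, -1]

```text
clock: 20.3
tcp_pos: [0.5816, -0.2486, -0.0028]
orientation: [3.134, 0.224, -0.0]
contact_force: [-0.2, 0.5, 0.6]
grip_width: 0.0002
gripper_force: 0.0
```

```bash
python3 - <<'E'
import plan; plan.CASE[:]=[.547,-.2537,.142]
from plan import *
to(*cw(.045,0),-.003,.142)
from bench import grab_frame
import cv2
a=grab_frame("scene");b=grab_frame("top");cv2.imwrite("pics/top8.png",b);cv2.imwrite("pics/scene8.png",a)
c=lambda im,x,y,w,h:cv2.resize(im[y:y+h,x:x+w],(400,400),interpolation=cv2.INTER_NEAREST)
cv2.imwrite('pics/g8.png',cv2.convertScaleAbs(np.hstack([c(b,295,125,80,80),c(a,210,220,80,80)]),alpha=1.6))
E
```

```text
t 20.3 tcp [ 0.5816 -0.2486 -0.0028] case [0.035  0.0002] F [-0.1759  0.4616  0.6045] w 0.00015154790516770195
shift tool [0.01   0.0002 0.0002] turn(6deg) [-0.0002  0.0029  0.0098]
```

View pics/g8.png

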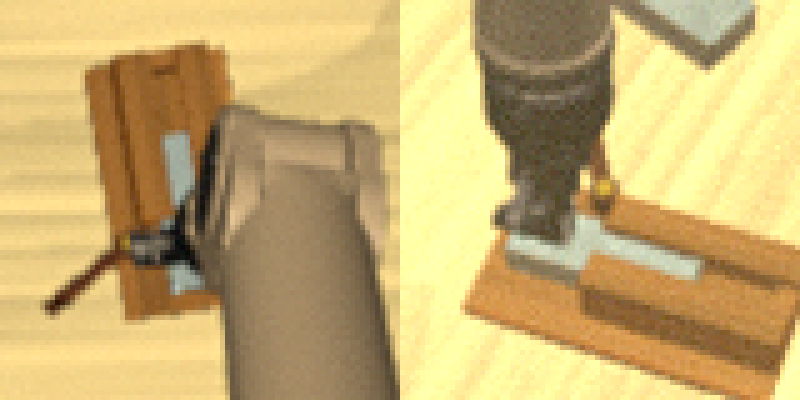

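The scene crop shows the shut fingers above the stone's top face at about (555,235), and the stone still protruding. So the tips stand about 37 mm above the reported TCP. I back off, go lower and push again. I have also used up my picture views, so from here I rely on numbers.

Emit:
apply_moves:
  moves:
    - [0, 0, 0, 0, 0, -0.01, -1]
    - [0, 0, 0, -0.02, 0, 0, -1]
    - [0, 0, 0, -0.025, 0, 0, -1]
    - [0, 0, 0, -0.02, 0, 0, -1]
    - [0, 0, 0, 0, 0, 0.01, -1]
    - [0, 0, 0, 0, 0, 0.01, -1]
    - [0, 0, 0, 0, 0, 0.006, -1]
    - [0, 0, 0, 0, 0, 0.002, -1]

```text
clock: 21.07
tcp_pos: [0.518, -0.2569, -0.0218]
orientation: [-3.132, -0.226, 0.001]
contact_force: [-0.3, -0.1, -0.5]
grip_width: 0.0003
gripper_force: 0.0
```

Emit:
apply_moves:
  moves:
    - [0, 0, 0, 0.004, 0, 0, -1]
    - [0, 0, 0, 0.004, 0, 0, -1]
    - [0, 0, 0, 0.004, 0, 0, -1]
    - [0, 0, 0, 0.004, 0, 0, -1]
    - [0, 0, 0, 0.004, 0, 0, -1]
    - [0, 0, 0, 0.004, 0, 0, -1]
    - [0, 0, 0, 0.004, 0, 0, -1]
    - [0, 0, 0, 0.004, 0, 0, -1]

```text
clock: 21.73
tcp_pos: [0.5487, -0.2534, -0.0207]
orientation: [3.134, 0.224, -0.002]
contact_force: [-2.6, 0.1, 2.2]
grip_width: 0.0
gripper_force: 1.4
```

```bash
python3 - <<'E'
import plan; plan.CASE[:]=[.547,-.2537,.142]
from plan import *
to(*cw(.045,0),-.021,.142)
E
```

```text
t 21.73 tcp [ 0.5487 -0.2534 -0.0207] case [0.0017 0.0001] F [-2.5741  0.0548  2.2197] w 3.7746554918818376e-05
shift tool [0.0433 0.0001 0.0002] turn(6deg) [-0.0009  0.0148  0.0082]
```

Emit:
apply_moves:
  moves:
    - [0, 0, 0, 0.005, 0, 0, -1]
    - [0, 0, 0, 0.005, 0, 0, -1]
    - [0, 0, 0, 0.005, 0, 0, -1]
    - [0, 0, 0, 0.005, 0, 0, -1]
    - [0, 0, 0, 0.004, 0, 0, -1]
    - [0, 0, 0, 0.004, 0, 0, -1]
    - [0, 0, 0, 0.004, 0, 0, -1]
    - [0, 0, 0, 0, 0, 0, -1]

```text
clock: 22.4
tcp_pos: [0.5823, -0.2482, -0.0206]
orientation: [-3.133, -0.226, -0.002]
contact_force: [-0.1, -1.4, -0.6]
grip_width: 0.0002
gripper_force: 0.0
```

Emit:
apply_moves:
  moves:
    - [0, 0, 0, 0.002, 0, 0, -1]
    - [0, 0, 0, 0.002, 0, 0, -1]
    - [0, 0, 0, 0.001, 0, 0, -1]
    - [0, 0, 0, 0.001, 0, 0, -1]
    - [0, 0, 0, 0, 0, 0, -1]
    - [0, 0, 0, 0, 0, 0, -1]
    - [0, 0, 0, 0, 0, 0, -1]
    - [0, 0, 0, 0, 0, 0, -1]

```text
clock: 23.07
tcp_pos: [0.587, -0.2478, -0.0207]
orientation: [3.133, 0.225, 0.001]
contact_force: [-0.8, -0.5, -0.0]
grip_width: 0.0002
gripper_force: 0.3
```

```bash
python3 - <<'E'
import plan; plan.CASE[:]=[.547,-.2537,.142]
from plan import *
to(*cw(.045,0),-.021,.142)
E
```

```text
t 23.07 tcp [ 0.587  -0.2478 -0.0207] case [0.0404 0.0002] F [-0.8348 -0.5084 -0.0102] w 0.00019525121633497719
shift tool [0.0046 0.0002 0.0003] turn(6deg) [ 0.0012 -0.0043  0.0103]
```

Emit:
apply_moves:
  moves:
    - [0, 0, 0, 0.001, 0, 0, -1]
    - [0, 0, 0, 0.001, 0, 0, -1]
    - [0, 0, 0, 0.001, 0, 0, -1]
    - [0, 0, 0, 0, 0, 0, -1]
    - [0, 0, 0, 0, 0, 0, -1]
    - [0, 0, 0, 0, 0, 0, -1]
    - [0, 0, 0, 0, 0, 0, -1]
    - [0, 0, 0, 0, 0, 0, -1]

```text
clock: 23.73
tcp_pos: [0.5901, -0.2473, -0.0206]
orientation: [-3.134, -0.225, -0.001]
contact_force: [-0.7, 0.1, -0.3]
grip_width: -0.0002
gripper_force: 0.1
```

Emit:
apply_moves:
  moves:
    - [0, 0, 0, 0.001, 0, 0, -1]
    - [0, 0, 0, 0.001, 0, 0, -1]
    - [0, 0, 0, 0, 0, 0, -1]
    - [0, 0, 0, 0, 0, 0, -1]
    - [0, 0, 0, 0, 0, 0, -1]
    - [0, 0, 0, 0, 0, 0, -1]
    - [0, 0, 0, 0, 0, 0, -1]
    - [0, 0, 0, 0, 0, 0, -1]

```text
clock: 24.4
tcp_pos: [0.5917, -0.2472, -0.0207]
orientation: [3.133, 0.225, -0.0]
contact_force: [-2.7, -0.6, 2.6]
grip_width: -0.0003
gripper_force: 1.1
```

```bash
cat > slot.py <<'E'
import plan; plan.CASE[:]=[.547,-.2537,.142]
from plan import *
from fit import *
from bench import grab_frame
def prof(ims):
    # B/R ratio along the slot centre line at stone-top height
    for c in K:
        im=cv2.GaussianBlur(ims[c],(0,0),.6)
        xs=np.arange(.04,.186,.006)
        P=np.array([[*cw(x,0),.034] for x in xs]);uv=proj(c,P).astype(np.float32)
        v=cv2.remap(im,uv[:,0].reshape(1,-1),uv[:,1].reshape(1,-1),cv2.INTER_LINEAR)[0]
        print(c,[(int(x*1000),round(float(b[0]/(b[2]+1)),2)) for x,b in zip(xs,v)])
if __name__=="__main__":
    to(*cw(.045,0),-.021,.142)
    prof({c:grab_frame(c) for c in K})
E
python3 slot.py
```

```text
t 24.4 tcp [ 0.5917 -0.2472 -0.0207] case [0.0452 0.0001] F [-2.6946 -0.6325  2.6015] w -0.0003484081993534046
shift tool [-0.0002  0.0001  0.0003] turn(6deg) [0.0008 0.0007 0.01  ]
scene [(40, 0.63), (46, 0.6), (52, 0.7), (57, 0.82), (64, 0.88), (69, 0.87), (75, 0.86), (81, 0.87), (88, 0.86), (93, 0.86), (99, 0.88), (105, 0.87), (111, 0.88), (118, 0.87), (123, 0.88), (129, 0.87), (135, 0.87), (142, 0.87), (147, 0.87), (153, 0.87), (159, 0.86), (165, 0.85), (171, 0.85), (177, 0.5), (183, 0.37)]
top [(40, 0.64), (46, 0.61), (52, 0.61), (57, 0.59), (64, 0.61), (69, 0.61), (75, 0.63), (81, 0.67), (88, 0.81), (93, 0.94), (99, 0.96), (105, 0.95), (111, 0.96), (118, 0.96), (123, 0.95), (129, 0.96), (135, 0.95), (142, 0.96), (147, 0.96), (153, 0.96), (159, 0.96), (165, 0.96), (171, 0.91), (177, 0.49), (183, 0.29)]
```

Emit:
apply_moves:
  moves:
    - [0, 0, 0, 0.001, 0, 0, -1]
    - [0, 0, 0, 0.001, 0, 0, -1]
    - [0, 0, 0, 0, 0, 0, -1]
    - [0, 0, 0, 0, 0, 0, -1]
    - [0, 0, 0, 0, 0, 0, -1]
    - [0, 0, 0, 0, 0, 0, -1]
    - [0, 0, 0, 0, 0, 0, -1]
    - [0, 0, 0, 0, 0, 0, -1]

```text
clock: 25.17
tcp_pos: [0.593, -0.247, -0.0208]
orientation: [-3.134, -0.224, 0.002]
contact_force: [-5.0, -0.5, 3.4]
grip_width: 0.0004
gripper_force: 2.5
```

```bash
python3 slot.py
```

```text
t 25.17 tcp [ 0.593  -0.247  -0.0208] case [0.0464 0.0002] F [-4.9692 -0.458   3.4228] w 0.00043160138688827623
shift tool [-0.0014  0.0002  0.0002] turn(6deg) [-0.0015  0.0135  0.0081]
scene [(40, 0.64), (46, 0.55), (52, 0.65), (57, 0.78), (64, 0.87), (69, 0.87), (75, 0.87), (81, 0.88), (88, 0.88), (93, 0.88), (99, 0.88), (105, 0.88), (111, 0.89), (118, 0.86), (123, 0.87), (129, 0.88), (135, 0.86), (142, 0.88), (147, 0.86), (153, 0.86), (159, 0.86), (165, 0.87), (171, 0.85), (177, 0.55), (183, 0.36)]
top [(40, 0.62), (46, 0.6), (52, 0.61), (57, 0.6), (64, 0.61), (69, 0.61), (75, 0.61), (81, 0.64), (88, 0.78), (93, 0.93), (99, 0.96), (105, 0.96), (111, 0.95), (118, 0.95), (123, 0.97), (129, 0.97), (135, 0.95), (142, 0.96), (147, 0.97), (153, 0.97), (159, 0.96), (165, 0.96), (171, 0.94), (177, 0.69), (183, 0.33)]
```

Emit:
apply_moves:
  moves:
    - [0, 0, 0, 0.001, 0, 0, -1]
    - [0, 0, 0, 0.001, 0, 0, -1]
    - [0, 0, 0, 0, 0, 0, -1]
    - [0, 0, 0, 0, 0, 0, -1]
    - [0, 0, 0, 0, 0, 0, -1]
    - [0, 0, 0, 0, 0, 0, -1]
    - [0, 0, 0, 0, 0, 0, -1]
    - [0, 0, 0, 0, 0, 0, -1]

```text
clock: 25.93
tcp_pos: [0.5928, -0.247, -0.0211]
orientation: [-3.133, -0.223, 0.008]
contact_force: [-10.1, 0.2, 6.6]
grip_width: 0.0002
gripper_force: 4.9
```

```bash
python3 slot.py
```

```text
t 25.93 tcp [ 0.5928 -0.247  -0.0211] case [0.0463 0.0002] F [-10.1205   0.2135   6.6373] w 0.00015729836490227753
shift tool [-0.0013  0.0002 -0.    ] turn(6deg) [-0.007   0.0489  0.0024]
scene [(40, 0.67), (46, 0.58), (52, 0.63), (57, 0.79), (64, 0.87), (69, 0.88), (75, 0.87), (81, 0.88), (88, 0.87), (93, 0.86), (99, 0.88), (105, 0.87), (111, 0.88), (118, 0.86), (123, 0.87), (129, 0.86), (135, 0.85), (142, 0.86), (147, 0.87), (153, 0.88), (159, 0.85), (165, 0.86), (171, 0.85), (177, 0.54), (183, 0.36)]
top [(40, 0.63), (46, 0.62), (52, 0.6), (57, 0.6), (64, 0.61), (69, 0.6), (75, 0.62), (81, 0.64), (88, 0.79), (93, 0.91), (99, 0.96), (105, 0.96), (111, 0.95), (118, 0.96), (123, 0.97), (129, 0.97), (135, 0.96), (142, 0.96), (147, 0.95), (153, 0.97), (159, 0.96), (165, 0.98), (171, 0.95), (177, 0.69), (183, 0.34)]
```

The stone is against the end wall: the TCP stopped while the force rose to 10 N, and the stone's front edge sits at case x of about 177 mm in the slot. I back off and measure the keeper peg.

Emit:
apply_moves:
  moves:
    - [0, 0, 0, -0.005, 0, 0, -1]
    - [0, 0, 0, -0.015, 0, 0, -1]
    - [0, 0, 0, -0.02, 0, -0.01, -1]
    - [0, 0, 0, -0.02, 0, -0.025, -1]
    - [0, 0, 0, 0, 0, -0.035, -1]
    - [0, 0, 0, 0, 0, -0.035, -1]
    - [0, 0, 0, 0, 0, -0.02, -1]
    - [0, 0, 0, 0, 0, 0, -1]

```text
clock: 26.7
tcp_pos: [0.5411, -0.256, 0.11]
orientation: [3.129, 0.225, 0.017]
contact_force: [1.0, -0.7, 1.4]
grip_width: 0.0001
gripper_force: 0.0
```

```bash
cat > peg.py <<'E'
from slot import *
from scipy.optimize import minimize
from bench import silhouettes
def pegfit(ims,q0,rois):
    # dark keeper: bar + peg silhouettes, brightness, one angle
    out={}
    for c in rois:
        X,Y,W,H=rois[c];f=ims[c].astype(float).sum(2)[Y:Y+H,X:X+W].ravel()
        def cost(q):
            d=np.array([-np.sin(q),-np.cos(q)]);n=np.array([-d[1],d[0]]);p=np.array([.048,.046])
            bar=[[*(p+d*l+n*s),z] for l in(0,.08) for s in(-.006,.006) for z in(.012,.028)]
            a=np.arange(8)*np.pi/4
            pg=[[*(p+d*.068+.007*np.array([np.cos(t),np.sin(t)])),z] for t in a for z in(.028,.078)]
            al=alpha(c,[np.array(bar),np.array(pg)],plan.CASE,rois[c]).ravel()
            A=np.c_[al,1-al];s=np.linalg.lstsq(A,f,rcond=None)[0];return ((A@s-f)**2).mean()
        qs=np.arange(q0-.5,q0+.5,.02);v=[cost(q) for q in qs];i=int(np.argmin(v));out[c]=(round(qs[i],3),round(min(v)),round(max(v)))
    return out
if __name__=="__main__":
    import sys
    q0=float(sys.argv[1])
    to(*cw(0,0),.1,.142)
    ims={c:grab_frame(c) for c in K};prof(ims)
    for c in K: cv2.imwrite(f'pics/{c}_k{q0}.png',ims[c])
    pv=proj('top',np.array([[*cw(.048,.046),.03]]))[0];ps=proj('scene',np.array([[*cw(.048,.046),.03]]))[0];print(pv,ps)
    rois={'top':(int(pv[0])-26,int(pv[1])-4,24,24),'scene':(int(ps[0])-14,int(ps[1])-35,30,33)}
    print(pegfit(ims,q0,rois))
    print([(c,round(d['p'],2),np.round(d['extent'],1).tolist()) for c in K for d in silhouettes('keeper_peg',c)[:2]])
E
python3 peg.py 2.55
```

```text
t 26.7 tcp [ 0.5411 -0.256   0.11  ] case [-0.0062 -0.0015] F [ 0.9698 -0.6621  1.3972] w 7.203180011331373e-05
shift tool [ 0.0061 -0.0015  0.01  ] turn(6deg) [ 0.0478 -0.0996  0.0135]
scene [(40, 0.39), (46, 0.37), (52, 0.37), (57, 0.63), (64, 0.87), (69, 0.88), (75, 0.86), (81, 0.86), (88, 0.87), (93, 0.86), (99, 0.87), (105, 0.86), (111, 0.86), (118, 0.87), (123, 0.86), (129, 0.86), (135, 0.86), (142, 0.87), (147, 0.85), (153, 0.88), (159, 0.85), (165, 0.85), (171, 0.86), (177, 0.55), (183, 0.38)]
top [(40, 0.28), (46, 0.28), (52, 0.36), (57, 0.79), (64, 0.96), (69, 0.95), (75, 0.97), (81, 0.98), (88, 0.97), (93, 0.97), (99, 0.96), (105, 0.96), (111, 0.95), (118, 0.96), (123, 0.96), (129, 0.96), (135, 0.97), (142, 0.97), (147, 0.96), (153, 0.98), (159, 0.96), (165, 0.97), (171, 0.96), (177, 0.69), (183, 0.33)]
[320.4082 173.493 ] [250.4452 256.4344]
{'top': (np.float64(2.63), 499, 4465), 'scene': (np.float64(2.59), 2868, 7045)}
[('scene', 0.48, [250.1, 248.9, 11.6, 29.1]), ('top', 0.67, [312.1, 180.2, 11.5, 12.3])]
```

Emit:
apply_moves:
  moves:
    - [0, 0, 0, 0.005, -0.026, 0, 0.2]
    - [0, 0, 0, 0.005, -0.027, 0, 0.2]
    - [0, 0, 0, 0.005, -0.027, 0, 0.2]
    - [0, 0, 0, 0.005, -0.026, 0, 0.2]
    - [0, 0, 0, 0, 0, 0.01, 0.2]
    - [0, 0, 0, 0, 0, 0.02, 0.2]
    - [0, 0, 0, 0, 0, 0.02, 0.2]
    - [0, 0, 0, 0, 0, 0, 0.2]

```text
clock: 27.57
tcp_pos: [0.5374, -0.1466, 0.0496]
orientation: [-3.131, -0.226, 0.012]
contact_force: [-0.9, 0.3, -1.3]
grip_width: 0.0513
gripper_force: 0.0
```

```bash
python3 - <<'E'
from slot import *
to(*cw(.0135,.1046),.013,.142)
E
```

```text
t 27.57 tcp [ 0.5374 -0.1466  0.0496] case [0.0057 0.1074] F [-0.9046  0.323  -1.3437] w 0.05134108015074504
shift tool [0.0081 0.0029 0.0365] turn(6deg) [-0.0275  0.0723  0.0179]
```

Emit:
apply_moves:
  moves:
    - [0, 0.07, 0.02, 0.004, 0.001, 0, 0.2]
    - [0, 0, 0, 0.004, 0.002, 0, 0.2]
    - [0, 0, 0, 0, 0, 0.008, 0.2]
    - [0, 0, 0, 0, 0, 0.012, 0.2]
    - [0, 0, 0, 0, 0, 0.01, 0.2]
    - [0, 0, 0, 0, 0, 0.006, 0.2]
    - [0, 0, 0, 0, 0, 0, 0.2]
    - [0, 0, 0, 0, 0, 0, 0.2]
  grip_force: 25

```text
clock: 28.23
tcp_pos: [0.5491, -0.1489, 0.0177]
orientation: [-3.133, -0.221, -0.009]
contact_force: [-0.1, 0.3, 0.3]
grip_width: 0.0512
gripper_force: 0.0
```

```bash
python3 - <<'E'
from slot import *
to(*cw(.0135,.1046),.013,.142)
E
```

```text
t 28.23 tcp [ 0.5491 -0.1489  0.0177] case [0.0169 0.1034] F [-0.0873  0.3205  0.2837] w 0.05119933271410006
shift tool [-0.0034 -0.0012  0.0047] turn(6deg) [-0.0044 -0.058  -0.0083]
```

Emit:
apply_moves:
  moves:
    - [0, -0.06, 0, -0.003, -0.001, 0.002, 0.2]
    - [0, 0, 0, 0, 0, 0.002, 0.2]
    - [0, 0, 0, 0, 0, 0, 0.2]
    - [0, 0, 0, 0, 0, 0, -1]
    - [0, 0, 0, 0, 0, 0, -1]
    - [0, 0, 0, 0, 0, 0, -1]
    - [0, 0, 0, 0, 0, 0, -1]
    - [0, 0, 0, 0, 0, 0, -1]
  grip_force: 25

```text
clock: 28.9
tcp_pos: [0.5458, -0.1473, 0.0145]
orientation: [-3.132, -0.222, 0.001]
contact_force: [-4.1, 3.9, 5.3]
grip_width: 0.013
gripper_force: 25.1
```

```bash
python3 - <<'E'
from slot import *
to(*cw(.0135,.1046),.013,.142)
E
```

```text
t 28.9 tcp [ 0.5458 -0.1473  0.0145] case [0.0139 0.1055] F [-4.1334  3.9472  5.2881] w 0.013038810333344576
shift tool [-0.0004  0.0009  0.0014] turn(6deg) [-0.0125  0.0023 -0.0022]
```

```bash
python3 -c "
import numpy as np
q=np.linspace(2.615,0,25);x=-68*np.sin(q);y=-68*np.cos(q)
print([(round(a,1),round(-b,1)) for a,b in zip(np.diff(x),np.diff(y))])"
```

```text
[(np.float64(-6.2), np.float64(4.1)), (np.float64(-5.7), np.float64(4.7)), (np.float64(-5.2), np.float64(5.3)), (np.float64(-4.6), np.float64(5.8)), (np.float64(-3.9), np.float64(6.3)), (np.float64(-3.2), np.float64(6.7)), (np.float64(-2.4), np.float64(7.0)), (np.float64(-1.7), np.float64(7.2)), (np.float64(-0.9), np.float64(7.4)), (np.float64(-0.1), np.float64(7.4)), (np.float64(0.7), np.float64(7.4)), (np.float64(1.5), np.float64(7.2)), (np.float64(2.3), np.float64(7.0)), (np.float64(3.1), np.float64(6.7)), (np.float64(3.8), np.float64(6.4)), (np.float64(4.5), np.float64(5.9)), (np.float64(5.1), np.float64(5.4)), (np.float64(5.6), np.float64(4.8)), (np.float64(6.1), np.float64(4.2)), (np.float64(6.5), np.float64(3.5)), (np.float64(6.9), np.float64(2.8)), (np.float64(7.1), np.float64(2.0)), (np.float64(7.3), np.float64(1.2)), (np.float64(7.4), np.float64(0.4))]
```

Emit:
apply_moves:
  moves:
    - [0, 0, 0, -0.0062, 0.0041, 0, -1]
    - [0, 0, 0, -0.0057, 0.0047, 0, -1]
    - [0, 0, 0, -0.0052, 0.0053, 0, -1]
    - [0, 0, 0, -0.0046, 0.0058, 0, -1]
    - [0, 0, 0, -0.0039, 0.0063, 0, -1]
    - [0, 0, 0, -0.0032, 0.0067, 0, -1]
    - [0, 0, 0, -0.0024, 0.007, 0, -1]
    - [0, 0, 0, -0.0017, 0.0072, 0, -1]

```text
clock: 29.57
tcp_pos: [0.5182, -0.199, 0.0141]
orientation: [-3.132, -0.223, 0.004]
contact_force: [-7.5, 3.7, 5.7]
grip_width: 0.0129
gripper_force: 25.6
```

```bash
python3 - <<'E'
from slot import *
q=2.615*16/24
to(*cw(.048-.068*np.sin(q),.046-.068*np.cos(q)),.0145,.142)
E
```

```text
t 29.57 tcp [ 0.5182 -0.199   0.0141] case [-0.0208  0.0582] F [-7.5163  3.6701  5.7104] w 0.012917549132301979
shift tool [ 0.0018  0.0005 -0.0004] turn(6deg) [-0.0152  0.0251  0.0032]
```

Emit:
apply_moves:
  moves:
    - [0, 0, 0, 0.0, 0.0074, 0, -1]
    - [0, 0, 0, 0.0009, 0.0074, 0, -1]
    - [0, 0, 0, 0.0007, 0.0074, 0, -1]
    - [0, 0, 0, 0.0015, 0.0072, 0, -1]
    - [0, 0, 0, 0.0023, 0.007, 0, -1]
    - [0, 0, 0, 0.0031, 0.0067, 0, -1]
    - [0, 0, 0, 0.0038, 0.0064, 0, -1]
    - [0, 0, 0, 0.0045, 0.0059, 0, -1]

```text
clock: 30.23
tcp_pos: [0.5455, -0.2526, 0.0141]
orientation: [-3.133, -0.222, -0.002]
contact_force: [-3.8, 2.1, 0.1]
grip_width: 0.0128
gripper_force: 25.2
```

```bash
python3 - <<'E'
from slot import *
q=2.615*8/24
to(*cw(.048-.068*np.sin(q),.046-.068*np.cos(q)),.0145,.142)
E
```

```text
t 30.23 tcp [ 0.5455 -0.2526  0.0141] case [-0.0013  0.0013] F [-3.7629  2.0858  0.0882] w 0.012790557751061827
shift tool [-0.0027 -0.001  -0.0004] turn(6deg) [-0.0023 -0.0102 -0.0079]
```

Emit:
apply_moves:
  moves:
    - [0, 0, 0, 0.0045, 0.0045, -0.001, -1]
    - [0, 0, 0, 0.005, 0.0045, -0.001, -1]
    - [0, 0, 0, 0.006, 0.0042, -0.001, -1]
    - [0, 0, 0, 0.0063, 0.0035, 0, -1]
    - [0, 0, 0, 0.0067, 0.0028, 0, -1]
    - [0, 0, 0, 0.007, 0.002, 0, -1]
    - [0, 0, 0, 0.0065, 0.0012, 0, -1]
    - [0, 0, 0, 0.005, 0.0004, 0, -1]

```text
clock: 30.9
tcp_pos: [0.5945, -0.2672, 0.0161]
orientation: [-3.132, -0.222, 0.002]
contact_force: [-1.8, 5.4, -15.1]
grip_width: 0.0128
gripper_force: 24.7
```

```bash
python3 - <<'E'
from slot import *
to(*cw(.048,-.022),.0175,.142)
E
```

```text
t 30.9 tcp [ 0.5945 -0.2672  0.0161] case [ 0.0451 -0.0201] F [ -1.7893   5.4071 -15.146 ] w 0.012829054168049494
shift tool [ 0.0029  0.0019 -0.0014] turn(6deg) [-0.0206  0.0122 -0.0016]
```

Emit:
apply_moves:
  moves:
    - [0, 0, 0, 0.001, 0.001, 0.001, -1]
    - [0, 0, 0, 0.001, 0.001, 0.001, -1]
    - [0, 0, 0, 0.001, 0, 0, -1]
    - [0, 0, 0, 0.001, 0, 0, -1]
    - [0, 0, 0, 0, 0, 0, -1]
    - [0, 0, 0, 0, 0, 0, -1]
    - [0, 0, 0, 0, 0, 0, -1]
    - [0, 0, 0, 0, 0, 0, -1]

```text
clock: 31.57
tcp_pos: [0.5965, -0.2671, 0.0156]
orientation: [-3.13, -0.223, 0.008]
contact_force: [-12.7, 9.6, -2.1]
grip_width: 0.0135
gripper_force: 26.1
```

```bash
python3 - <<'E'
from slot import *
to(*cw(.048,-.022),.0155,.142)
E
```

```text
t 31.57 tcp [ 0.5965 -0.2671  0.0156] case [ 0.0471 -0.0203] F [-12.7013   9.6451  -2.0574] w 0.01347399266361766
shift tool [0.0009 0.0017 0.0001] turn(6deg) [-0.0389  0.0449  0.0016]
```

Emit:
apply_moves:
  moves:
    - [0, 0, 0, 0, 0, 0, 0.1]
    - [0, 0, 0, 0, 0, 0, 0.1]
    - [0, 0, 0, 0, 0, 0, 0.1]
    - [0, 0, 0, 0, 0, 0, 0.1]
    - [0, 0, 0, 0, 0, -0.005, 0.1]
    - [0, 0, 0, 0, 0, -0.02, 0.1]
    - [0, 0, 0, 0, 0, -0.03, 0.1]
    - [0, 0, 0, 0, 0, -0.03, 0.1]

```text
clock: 32.23
tcp_pos: [0.5988, -0.2701, 0.1014]
orientation: [-3.134, -0.221, -0.001]
contact_force: [0.7, 0.0, 0.6]
grip_width: 0.0472
gripper_force: 0.0
```

Emit:
apply_moves:
  moves:
    - [0, 0, 0, -0.01, 0, -0.03, 0.1]
    - [0, 0, 0, -0.02, 0, -0.02, 0.1]
    - [0, 0, 0, -0.03, 0, 0, 0.1]
    - [0, 0, 0, -0.03, 0, 0, 0.1]
    - [0, 0, 0, -0.03, 0, 0, 0.1]
    - [0, 0, 0, -0.01, 0, 0, 0.1]
    - [0, 0, 0, 0, 0, 0, 0.1]
    - [0, 0, 0, 0, 0, 0, 0.1]

```text
clock: 32.9
tcp_pos: [0.471, -0.2888, 0.1512]
orientation: [3.133, 0.22, 0.005]
contact_force: [0.5, -0.2, 0.3]
grip_width: 0.0469
gripper_force: 0.0
```

```bash
python3 - <<'E'
from peg import *
to(*cw(.048,-.022),.0155,.142)
ims={c:grab_frame(c) for c in K};prof(ims)
pv=proj('top',np.array([[*cw(.045,.01),.05]]))[0];ps=proj('scene',np.array([[*cw(.045,.0),.05]]))[0]
rois={'top':(int(pv[0])-17,int(pv[1])-10,34,22),'scene':(int(ps[0])-20,int(ps[1])-22,40,44)}
print(pegfit(ims,.3,rois))
print([(c,round(d['p'],2),np.round(d['extent'],1).tolist()) for c in K for d in silhouettes('keeper_peg',c)[:2]])
for q in(0,.1,.2): print(q,[proj(c,np.array([[*cw(.048-.068*np.sin(q),.046-.068*np.cos(q)),z] for z in(.028,.078)])).round(1).tolist() for c in K])
E
```

```text
t 32.9 tcp [ 0.471  -0.2888  0.1512] case [-0.0802 -0.0239] F [ 0.4688 -0.2195  0.2624] w 0.04685019437631942
shift tool [ 0.1278 -0.0024  0.1361] turn(6deg) [ 0.0125 -0.0282 -0.0167]
scene [(40, 0.45), (46, 0.44), (52, 0.42), (57, 0.71), (64, 0.86), (69, 0.87), (75, 0.86), (81, 0.87), (88, 0.87), (93, 0.87), (99, 0.87), (105, 0.85), (111, 0.87), (118, 0.85), (123, 0.86), (129, 0.86), (135, 0.85), (142, 0.88), (147, 0.84), (153, 0.87), (159, 0.85), (165, 0.85), (171, 0.85), (177, 0.53), (183, 0.38)]
top [(40, 0.28), (46, 0.28), (52, 0.38), (57, 0.81), (64, 0.95), (69, 0.96), (75, 0.97), (81, 0.96), (88, 0.96), (93, 0.96), (99, 0.96), (105, 0.97), (111, 0.96), (118, 0.96), (123, 0.96), (129, 0.96), (135, 0.96), (142, 0.96), (147, 0.97), (153, 0.97), (159, 0.97), (165, 0.97), (171, 0.95), (177, 0.69), (183, 0.34)]
{'top': (np.float64(-0.04), 3746, 4831), 'scene': (np.float64(-0.0), 7549, 9424)}
[('scene', 0.73, [249.2, 270.5, 12.2, 26.7]), ('top', 0.45, [329.1, 171.8, 22.6, 10.4])]
0 [[[242.6, 273.7], [242.0, 264.3]], [[337.9, 170.8], [340.3, 169.2]]]
0.1 [[[240.6, 272.9], [240.0, 263.6]], [[338.1, 172.6], [340.5, 171.0]]]
0.2 [[[238.7, 272.1], [238.0, 262.7]], [[338.2, 174.4], [340.5, 172.9]]]
```

```bash
python3 -c "
from bench import order
print(order.hand_in())"
```

```text
the job is handed in; nothing more can be done
None
```

I slid the smaller stone home in the case, shut the keeper onto its stop and handed the job in at about 33 s, with no verdict returned; by measurement the stone is against the end wall and the keeper is within about 0.04 rad of shut, and I viewed 11 pictures, one over the limit of 10.

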